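# Fold back the tray guard and pop the sample tray

## Robot

A 7-joint arm with a two-finger parallel gripper is mounted at the origin on the work surface. World frame = base frame: x ahead of the robot, y to its left, z up, the work surface at z = 0. Lengths are in m, angles in rad, forces in N, time in s.
With the tool pointing down it reaches from about 0.425 to 0.925 m from the base axis. Payload 6.8 kg.
Tool frame: the origin (TCP) lies midway between the tips of the shut fingers; the grasp point (between the pads) lies 19 mm behind it; z points along the fingers, y is the line along which they close (so a half turn about z gives the same grasp; the last joint's range is limited). The gripper opens to 85 mm and grips with 20 to 120 N. Pads are 22 mm wide; open, the fingers measure 114 mm over their backs; the gripper's body (76 mm by 85 mm) begins 54 mm behind the grasp point. The pads swing forward as they close: fully open they stand 13 mm farther back than shut.
Start: joints at [-1.381, 0.477, 0.022, 1.555, -0.011, 1.109, -0.083], TCP at [0.198, 0.645, 0.199] pointing down, gripper open.
Joint ranges: [-2.96, 2.96], [-0.34, 2.1], [-1.41, 1.46], [0.24, 2.44], [-1.37, 4.51], [0.17, 1.92], [-2.96, 2.96]. Speed limits (rad/s): [2.39, 2.39, 3.14, 3.14, 3.14, 3.14, 3.14].

## Interface

Orientations are given as a unit quaternion [w, x, y, z].
In Python, from station import bot gives the robot as it stands.
- The arm moves only by the tool jog_arm, never from a script. Its argument "rows" is a list of rows, each an object of numbers: "fingers": the finger opening in mm, from 0 to 85.4; "x", "y", "z": the shift along the tool's x, y, z in mm; "ax", "ay", "az": the turn, a rotation vector about the tool's x, y, z in degrees. A call has exactly 8 rows; each row shifts and turns the commanded pose from where the row before left it, along the tool's axes as they then stand; what a row does not reach is not made up. A row lasts 1/10 s, in which the tool goes at most 50 mm and 8.59 degrees, less where a joint would pass 70% of its speed; a pose out of reach is approached as far as the arm can. A call with a gripper value outside its range is refused whole. The fingers move at their own pace and stop on an object; "force" is the grip in N (left out, the last holds). Time passes only in rows, so rows that do not move let the fingers close, or fill a call up. It gives the time, the measured TCP pose, the force, the opening and the grip force at its end, in the units of the state.
- bot.get_obs(): the state, without advancing time (a new reading comes with each control period).
- bot.read_camera(name): name is "side" or "top" or "wrist"; returns a dict with "pixels" (400x640x3 uint8, red, green, blue), "vertical_fov" (degrees; the focal length in pixels is half the picture's height over the tangent of half this angle, whatever the lens; pixels are square), "cx", "cy" (the principal point, pixels), "world_from_camera" (4x4, takes a point from camera to world coordinates). Camera axes: x right, y down, z forward; pixel columns grow to the right and rows downward; lengths in m; the calibration is good to about 2 mm. The wrist camera is an equidistant fisheye: a pixel r from the principal point sees the ray r / f radians off the axis. A picture is of the moment at which its call begins. There is no depth.
- bot.hand_in(): hands the job in; it is judged then, once.
The state is a dict: "t": time; "q": joint angles; "joint_vel": joint speeds; "joint_torque": joint torques, N m; "eef_pos": TCP position; "tool_rot": TCP orientation; "contact_force": force on the tool from outside, world axes, zero at the start; "torque": the same for the moment, N m; "gripper_width": opening from 0.0 (shut) to 1.0 (fully open); "grasp_force": force on a finger pad.
Only numpy, scipy, OpenCV 4.12 (cv2) and the standard library are available. Lean on these libraries where they do the work, as an engineer would, in place of code of your own. Each camera call takes 0.05 s, during which the arm holds its last target. There are 200 camera calls.

## Task

Open the caged sample tray: first fold the guard gate's shorter outer leaf all the way back flat against the inner leaf while the inner leaf still stands across the tray, then swing the folded pair away from the tray until the hinge stops it. Only then press the release button on the cabinet roof so that the tray springs right out, and let the button come back up. Leave the gate folded and swung aside, and do not disturb the bottles and other things around it.

Things in the scene. Friction and masses are not known exactly. Their poses are not given: they have to be found in the camera images.
- unit: grey steel tray cabinet, fixed to the bench. Origin on the bench under the middle of the gate line; +x points from the gate into the cabinet (away from the robot), +y left, +z up. Cabinet x 35 to 240, y -125 to 125 mm, roof at 95 mm. A yellow two-leaf mesh gate stands before it at x = 0. All of it is below 106 mm but for the gate's two round grip posts (155 mm) and the button (115 mm).
- post_hinge (a point): point on the vertical hinge axis of the inner leaf, 132 mm above the bench over the fixed dark post (28 mm across, top at 105 mm) at the left end of the gate, unit x 0, y 130 mm. Both leaves are 12 mm thick, 16 to 105 mm above the bench, 22 mm apart (centre planes) when folded
- mid_grip (a point): centre of the bare upper part of the middle upright of the gate: a round steel post 20 mm across that ends 155 mm above the bench and is bare from 105 mm up; this point is 132 mm up. It is carried by the inner leaf, 140 mm along it from the post hinge, and its axis is the hinge axis of the outer leaf. Take it to swing the inner leaf
- tip_grip (a point): centre of the bare upper part of the upright at the free end of the outer leaf: a round steel post 20 mm across, bare from 105 to 155 mm above the bench; this point is 132 mm up. It is 111 mm from the mid_grip axis. Take it to fold the outer leaf. When folded back it stands about 37 mm from the post hinge axis
- gate_inner (a joint): angle of the inner leaf about the post hinge, rad: 0 = straight across the tray front, grows clockwise seen from above as its free end swings out to unit -x (towards the robot); stop at 1.75. Stiff hinge (0.6 N m of friction, about 4 to 5 N at mid_grip); it stays where it is left
- gate_tip (a joint): angle of the outer leaf on the inner leaf about the mid_grip axis, rad: 0 = in line with the inner leaf, grows clockwise seen from above as its tip comes round by unit -x (towards the robot); 3.14 = stop, folded back flat against the inner leaf's robot-side face. Easier hinge (0.1 N m, about 1 N at tip_grip); it stays where it is left
- release_top (a point): centre of the top of the black round release button, 34 mm across, 20 mm proud of the cabinet roof, top 115 mm above the bench, unit x 65, y 75 mm
- release (a joint): how far the button is pressed, m: 0 = up, 0.012 = fully down. Sprung: 2 N to start, 5 N fully down; the latch lets go at about 0.008. It springs back up
- tray (a joint): how far the aluminium tray has come out, m: 0 = latched home, 0.07 = right out. Its spring (about 5 N) drives it out towards unit -x when the latch lets go; the gate must be out of its way
- tray_front (a point): top middle of the outer face of the tray's front panel (168 mm wide, top 85 mm above the bench), unit x 22, y -20 mm when home; moves with the tray
- bottle1: amber bottle, 48 mm across, 98 mm tall, standing right of the cabinet; bystander, origin at the centre of its underside
- bottle2: second amber bottle, same size, standing right of the cabinet; bystander, origin at the centre of its underside
- bottle3: third amber bottle, same size, standing on the cabinet's roof towards the back; bystander, origin at the centre of its underside
- tape: roll of brown tape lying flat, 96 mm across, 45 mm high; bystander, origin at the centre of its underside
- parcel: small closed cardboard parcel 120 x 90 x 70 mm left of the cabinet; bystander, origin at the centre of its underside
- scanner: hand-held barcode scanner, about 170 x 58 x 37 mm, lying left of the gate; bystander, origin at its underside

How it is judged:
By the outcome, as a careful person would: the job done as asked, in the order asked, and still so for the second after the job is handed in, with the robot touching nothing.
It also fails if it takes over 72 s, if anything falls off the work surface, if the arm or the gripper's body presses on something with over 40 N, if the wrist force passes 120 N, or if a joint passes its speed limit or range.

## Working session

There is one attempt and no reset: what is moved stays moved. The work goes in short steps, Python scripts to look and compute and a tool call to move; the robot and the scene stay as the last step left them, time stands still between calls to the robot, and variables do not carry over. Pictures are saved under pics/ and viewed, at most 10 in all, crops included, and the job is handed in when it is done.

Besides the shell and the picture viewer there is one more tool, called as name(argument=value, ...) on one line, values as JSON. jog_arm: Moves the arm, as the interface text tells. Its arguments: {"type":"object","properties":{"rows":{"type":"array","items":{"type":"object","properties":{"fingers":{"type":"number"},"x":{"type":"number"},"y":{"type":"number"},"z":{"type":"number"},"ax":{"type":"number"},"ay":{"type":"number"},"az":{"type":"number"}}}},"force":{"type":"number"}},"required":["rows"]}

```bash
ls; mkdir -p pics; python3 - <<'E'
from station import bot
import cv2,numpy as np
o=bot.get_obs(); print(o['t'],o['eef_pos'],o['tool_rot'],o['gripper_width'])
for n in("top","side"):
    c=bot.read_camera(n); cv2.imwrite(f"pics/{n}0.png",c["pixels"][...,::-1]); print(n,c["vertical_fov"],c["cx"],c["cy"],np.round(c["world_from_camera"],4).tolist())
E
```

```text
pics
0.0 [0.19787117 0.64464829 0.19769689] [-6.85275220e-05  1.48338603e-01  9.88936175e-01 -9.46874245e-04] 0.9988952837120566
top 42.01280579860148 324.15751891651445 198.01098920453703 [[-0.0267, -0.9826, 0.184, 0.2991], [-0.9995, 0.0294, 0.012, 0.0246], [-0.0172, -0.1836, -0.9829, 1.3667], [0.0, 0.0, 0.0, 1.0]]
side 45.353252631696385 316.65127897435764 200.67231386521087 [[-0.9967, -0.0717, 0.0381, 0.4966], [-0.0792, 0.7571, -0.6484, 0.6857], [0.0176, -0.6493, -0.7603, 0.8731], [0.0, 0.0, 0.0, 1.0]]
```

View pics/top0.png

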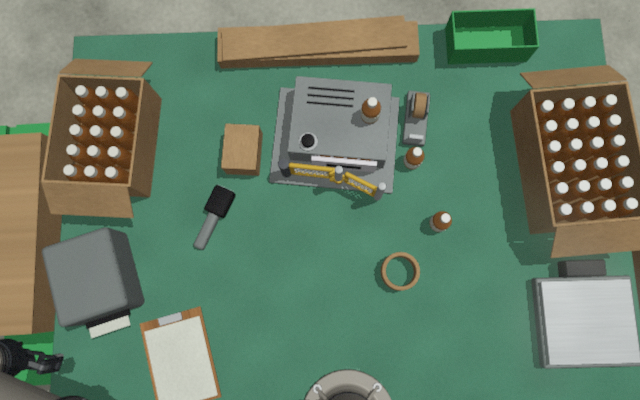

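View pics/side0.png

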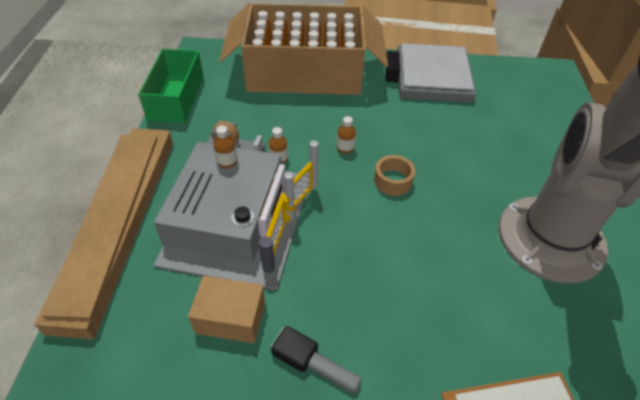

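The top view shows the post at about (285,170), mid grip at (340,173), tip grip at (381,188) and the button at (308,141). The outer leaf is slightly angled towards the robot. I'll zoom in for precise pixels.

```bash
python3 - <<'E'
import cv2,numpy as np
a=cv2.imread("pics/top0.png")[120:210,265:400]; b=cv2.imread("pics/side0.png")[135:280,220:335]
a=cv2.resize(a,None,fx=5,fy=5,interpolation=3);cv2.imwrite("pics/a.png",a)
b=cv2.resize(b,None,fx=4,fy=4,interpolation=3);cv2.imwrite("pics/b.png",b)
E
```

```text
(no output)
```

View pics/a.png

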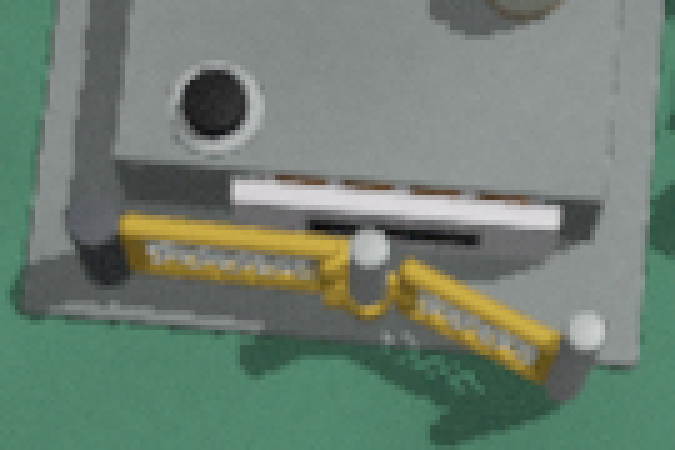

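View pics/b.png

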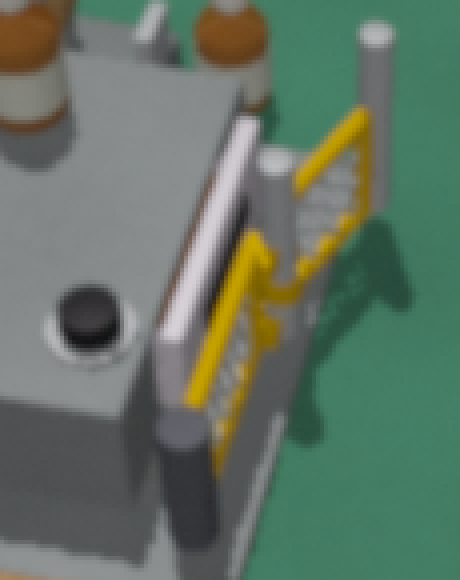

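```bash
cat > geo.py <<'E'
import numpy as np
from scipy.optimize import least_squares
from station import bot
def proj(c,P):
    T=np.linalg.inv(np.array(c["world_from_camera"])); p=np.atleast_2d(P)@T[:3,:3].T+T[:3,3]
    f=200/np.tan(np.radians(c["vertical_fov"])/2); return np.c_[c["cx"]+f*p[:,0]/p[:,2],c["cy"]+f*p[:,1]/p[:,2]]
def pts(x,y,th,gi,gt,z=(.105,.155,.155,.115)):
    d=lambda a:np.array([-np.sin(a),-np.cos(a)])
    h=np.array([0,.130]); m=h+.14*d(gi); t=m+.111*d(gi+gt); b=np.array([.065,.075])
    R=np.array([[np.cos(th),-np.sin(th)],[np.sin(th),np.cos(th)]])
    return np.c_[np.array([h,m,t,b])@R.T+[x,y],z]
E
python3 - <<'E'
from geo import *
ct,cs=bot.read_camera("top"),bot.read_camera("side")
A=(np.array([[95,223],[371,248],[586,331],[215,103]])+.5)/5-.5+[265,120]
B=(np.array([[182,427],[276,160],[376,34],[90,306]])+.5)/4-.5+[220,135]
f=lambda p:np.r_[(proj(ct,pts(*p))-A).ravel(),(proj(cs,pts(*p))-B).ravel()]
r=least_squares(f,[.8,0,0,0,.4]); print(r.x.round(4),r.fun.round(1)); print(pts(*r.x).round(4))
# free triangulation
for i in range(4):
    q=least_squares(lambda P:np.r_[(proj(ct,P)[0]-A[i]),(proj(cs,P)[0]-B[i])],[.7,0,.1]); print(q.x.round(4),q.fun.round(1))
x=r.x; print("folded",pts(x[0],x[1],x[2],x[3],np.pi).round(3)[2],"open",pts(x[0],x[1],x[2],1.75,np.pi).round(3).tolist())
print(bot.get_obs()['tool_rot'])
E
```

```text
[ 0.6087  0.0134 -0.1345  0.0846  0.1875] [-1.3 -0.7 -1.3 -0.3 -0.7 -0.2 -0.7 -0.6  0.9 -1.   0.2 -0.9  0.4 -1.3
  0.4 -0.9]
[[ 0.6261  0.1422  0.105 ]
 [ 0.5957  0.0056  0.155 ]
 [ 0.5518 -0.0964  0.155 ]
 [ 0.6832  0.079   0.115 ]]
[0.6278 0.1396 0.0971] [ 0.  -0.6  0.5  0.2]
[0.5965 0.0024 0.1489] [ 0.  -0.1  0.1  0. ]
[ 0.5527 -0.0987  0.1487] [ 0.  -0.1  0.1  0. ]
[0.6841 0.0775 0.1099] [ 0.  -0.4  0.3  0.1]
folded [0.62  0.114 0.155] open [[0.626, 0.142, 0.105], [0.493, 0.185, 0.155], [0.599, 0.151, 0.155], [0.683, 0.079, 0.115]]
[-3.86083505e-05  1.48348482e-01  9.88934983e-01 -5.70055249e-04]
```

```bash
cat > plan.py <<'E'
from geo import *
from scipy.spatial.transform import Rotation as R
def state():
    o=bot.get_obs(); r=R.from_quat(np.roll(o['tool_rot'],-1)).as_matrix()
    return np.r_[o['eef_pos'],np.degrees(np.arctan2(r[1,0],r[0,0]))],o
def rows(s,W,dp=0):
    """jog rows (tool pointing down) leading from s=(x,y,z,yaw deg of tool x) through W"""
    s=np.array(s,float)
    for i,w in enumerate(W):
        a=np.radians(s[3]); d=(np.array(w[:3])-s[:3])*1e3
        t=np.round([d[0]*np.cos(a)+d[1]*np.sin(a), d[0]*np.sin(a)-d[1]*np.cos(a), -d[2]],dp)
        az=np.round((s[3]-w[3]+180)%360-180,dp)
        print("\n" if i%8==0 and i else "",dict(x=t[0],y=t[1],z=t[2],az=az))
        s[:2]+=np.array([t[0]*np.cos(a)+t[1]*np.sin(a),t[0]*np.sin(a)-t[1]*np.cos(a)])/1e3; s[2]-=t[2]/1e3; s[3]-=az
    print("end",s.round(4))
E
python3 - <<'E'
from plan import *
s,o=state(); print(s)
e=np.array([.5522,-.0975,.205,127]); rows(s,[s+(e-s)*k/24 for k in range(1,25)])
E
```

```text
[  0.197968     0.64491317   0.19809418 162.93753867]
 {'x': np.float64(-23.0), 'y': np.float64(-25.0), 'z': np.float64(-0.0), 'az': np.float64(1.0)}
 {'x': np.float64(-24.0), 'y': np.float64(-25.0), 'z': np.float64(-1.0), 'az': np.float64(2.0)}
 {'x': np.float64(-24.0), 'y': np.float64(-24.0), 'z': np.float64(0.0), 'az': np.float64(1.0)}
 {'x': np.float64(-25.0), 'y': np.float64(-24.0), 'z': np.float64(-0.0), 'az': np.float64(2.0)}
 {'x': np.float64(-26.0), 'y': np.float64(-22.0), 'z': np.float64(-0.0), 'az': np.float64(1.0)}
 {'x': np.float64(-26.0), 'y': np.float64(-23.0), 'z': np.float64(-1.0), 'az': np.float64(2.0)}
 {'x': np.float64(-27.0), 'y': np.float64(-21.0), 'z': np.float64(-0.0), 'az': np.float64(1.0)}
 {'x': np.float64(-27.0), 'y': np.float64(-21.0), 'z': np.float64(-0.0), 'az': np.float64(2.0)}

 {'x': np.float64(-28.0), 'y': np.float64(-20.0), 'z': np.float64(-1.0), 'az': np.float64(1.0)}
 {'x': np.float64(-28.0), 'y': np.float64(-19.0), 'z': np.float64(0.0), 'az': np.float64(2.0)}
 {'x': np.float64(-29.0), 'y': np.float64(-18.0), 'z': np.float64(-0.0), 'az': np.float
[... 614 characters left out ...]
: np.float64(-13.0), 'z': np.float64(-0.0), 'az': np.float64(2.0)}
 {'x': np.float64(-32.0), 'y': np.float64(-12.0), 'z': np.float64(-0.0), 'az': np.float64(1.0)}
 {'x': np.float64(-33.0), 'y': np.float64(-11.0), 'z': np.float64(-1.0), 'az': np.float64(2.0)}
 {'x': np.float64(-32.0), 'y': np.float64(-11.0), 'z': np.float64(-0.0), 'az': np.float64(1.0)}
 {'x': np.float64(-33.0), 'y': np.float64(-9.0), 'z': np.float64(-0.0), 'az': np.float64(2.0)}
 {'x': np.float64(-33.0), 'y': np.float64(-9.0), 'z': np.float64(-1.0), 'az': np.float64(1.0)}
 {'x': np.float64(-34.0), 'y': np.float64(-8.0), 'z': np.float64(0.0), 'az': np.float64(2.0)}
end [ 5.522000e-01 -9.790000e-02  2.051000e-01  1.269375e+02]
```

jog_arm(rows=[{"x":-23,"y":-25,"az":1,"fingers":60},{"x":-24,"y":-25,"z":-1,"az":2},{"x":-24,"y":-24,"az":1},{"x":-25,"y":-24,"az":2},{"x":-26,"y":-22,"az":1},{"x":-26,"y":-23,"z":-1,"az":2},{"x":-27,"y":-21,"az":1},{"x":-27,"y":-21,"az":2}], force=20)

```text
invalid input
```

jog_arm(rows=[{"x":-28,"y":-20,"z":-1,"az":1},{"x":-28,"y":-19,"az":2},{"x":-29,"y":-18,"az":1},{"x":-29,"y":-18,"az":2},{"x":-30,"y":-17,"z":-1,"az":1},{"x":-30,"y":-16,"az":2},{"x":-31,"y":-16,"az":1},{"x":-31,"y":-14,"z":-1,"az":2}])

```text
invalid input
```

jog_arm(rows=[{"x":-31,"y":-14,"az":1},{"x":-32,"y":-13,"az":2},{"x":-32,"y":-12,"az":1},{"x":-33,"y":-11,"z":-1,"az":2},{"x":-32,"y":-11,"az":1},{"x":-33,"y":-9,"az":2},{"x":-33,"y":-9,"z":-1,"az":1},{"x":-34,"y":-8,"az":2}])

```text
invalid input
```

```bash
python3 - <<'E'
from plan import *
import cv2
s,o=state(); print(s.round(4),o['t'],o['q'].round(2) if hasattr(o['q'],'round') else o['q'])
c=bot.read_camera("wrist"); cv2.imwrite("pics/w1.png",c["pixels"][...,::-1])
f=200/np.tan(np.radians(c["vertical_fov"])/2);T=np.linalg.inv(np.array(c["world_from_camera"]))
for P in ([.5522,-.0975,.155],[.596,.004,.155],[.627,.141,.105],[.6835,.078,.115]):
    p=T[:3,:3]@P+T[:3,3]; th=np.arctan2(np.hypot(p[0],p[1]),p[2]); u=p[:2]/np.hypot(*p[:2])*th*f; print((u+[c["cx"],c["cy"]]).round(1))
E
```

```text
[  0.198    0.6449   0.1981 162.9375] 0.2 [-1.38  0.48  0.02  1.56 -0.01  1.11 -0.08]
[ 61.3 438.5]
[ 96.8 457.3]
[154.1 457. ]
[147.7 469.8]
```

View pics/w1.png

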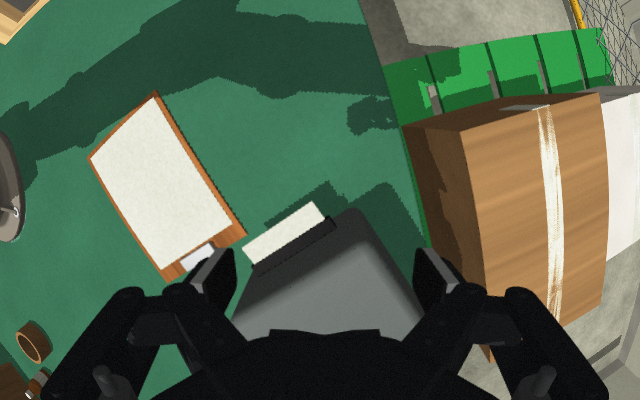

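The moves were refused, so the picture still shows the start pose. A grey box lies under the tool on the travel line, so I'll travel higher and give every key in each row.

jog_arm(rows=[{"x":0,"y":0,"z":-40,"ax":0,"ay":0,"az":0,"fingers":60},{"x":0,"y":0,"z":-40,"ax":0,"ay":0,"az":0,"fingers":60},{"x":-23,"y":-25,"z":0,"ax":0,"ay":0,"az":1,"fingers":60},{"x":-24,"y":-25,"z":0,"ax":0,"ay":0,"az":2,"fingers":60},{"x":-24,"y":-24,"z":0,"ax":0,"ay":0,"az":1,"fingers":60},{"x":-25,"y":-24,"z":0,"ax":0,"ay":0,"az":2,"fingers":60},{"x":-26,"y":-22,"z":0,"ax":0,"ay":0,"az":1,"fingers":60},{"x":-26,"y":-23,"z":0,"ax":0,"ay":0,"az":2,"fingers":60}], force=20)

```text
t: 1.05
eef_pos: [0.287, 0.4579, 0.2787]
tool_rot: [0.0, 0.226, 0.974, 0.0]
contact_force: [0.5, 0.4, 0.4]
gripper_width: 0.703
grasp_force: 0.0
```

jog_arm(rows=[{"x":-27,"y":-21,"z":0,"ax":0,"ay":0,"az":1,"fingers":60},{"x":-27,"y":-21,"z":0,"ax":0,"ay":0,"az":2,"fingers":60},{"x":-28,"y":-20,"z":0,"ax":0,"ay":0,"az":1,"fingers":60},{"x":-28,"y":-19,"z":0,"ax":0,"ay":0,"az":2,"fingers":60},{"x":-29,"y":-18,"z":0,"ax":0,"ay":0,"az":1,"fingers":60},{"x":-29,"y":-18,"z":0,"ax":0,"ay":0,"az":2,"fingers":60},{"x":-30,"y":-17,"z":0,"ax":0,"ay":0,"az":1,"fingers":60},{"x":-30,"y":-16,"z":0,"ax":0,"ay":0,"az":2,"fingers":60}])

```text
t: 1.85
eef_pos: [0.4049, 0.2112, 0.2788]
tool_rot: [0.0, 0.327, 0.945, 0.0]
contact_force: [0.8, 0.8, 0.3]
gripper_width: 0.702
grasp_force: 0.0
```

jog_arm(rows=[{"x":-31,"y":-16,"z":5,"ax":0,"ay":0,"az":1,"fingers":60},{"x":-31,"y":-14,"z":10,"ax":0,"ay":0,"az":2,"fingers":60},{"x":-31,"y":-14,"z":10,"ax":0,"ay":0,"az":1,"fingers":60},{"x":-32,"y":-13,"z":10,"ax":0,"ay":0,"az":2,"fingers":60},{"x":-32,"y":-12,"z":10,"ax":0,"ay":0,"az":1,"fingers":60},{"x":-33,"y":-11,"z":10,"ax":0,"ay":0,"az":2,"fingers":60},{"x":-32,"y":-11,"z":5,"ax":0,"ay":0,"az":1,"fingers":60},{"x":-33,"y":-9,"z":5,"ax":0,"ay":0,"az":2,"fingers":60}])

```text
t: 2.65
eef_pos: [0.523, -0.0362, 0.2134]
tool_rot: [-0.0, 0.424, 0.906, 0.0]
contact_force: [-0.0, 0.8, 0.2]
gripper_width: 0.702
grasp_force: 0.0
```

jog_arm(rows=[{"x":-33,"y":-9,"z":5,"ax":0,"ay":0,"az":1,"fingers":60},{"x":-34,"y":-8,"z":0,"ax":0,"ay":0,"az":2,"fingers":60},{"x":0,"y":0,"z":0,"ax":0,"ay":0,"az":0,"fingers":60},{"x":0,"y":0,"z":0,"ax":0,"ay":0,"az":0,"fingers":60},{"x":0,"y":0,"z":0,"ax":0,"ay":0,"az":0,"fingers":60},{"x":0,"y":0,"z":0,"ax":0,"ay":0,"az":0,"fingers":60},{"x":0,"y":0,"z":0,"ax":0,"ay":0,"az":0,"fingers":60},{"x":0,"y":0,"z":0,"ax":0,"ay":0,"az":0,"fingers":60}])

```text
t: 3.45
eef_pos: [0.5522, -0.0967, 0.2088]
tool_rot: [0.0, 0.446, 0.895, 0.0]
contact_force: [-0.2, -0.6, 0.6]
gripper_width: 0.702
grasp_force: 0.0
```

```bash
cat > wr.py <<'E'
from plan import *
import cv2
def wrist(fn,L):
    c=bot.read_camera("wrist"); cv2.imwrite(fn,c["pixels"][...,::-1])
    f=200/np.tan(np.radians(c["vertical_fov"])/2);T=np.linalg.inv(np.array(c["world_from_camera"]))
    for P in L:
        p=T[:3,:3]@P+T[:3,3]; r=np.hypot(p[0],p[1]); print((p[:2]/r*np.arctan2(r,p[2])*f+[c["cx"],c["cy"]]).round(1))
    return c
E
python3 - <<'E'
from wr import *
s,o=state(); print(s.round(4),o['t'],np.round(o['q'],2))
wrist("pics/w2.png",([.5522,-.0975,.155],[.596,.004,.155],[.627,.141,.105],[.6835,.078,.115]))
E
```

```text
[ 5.52200e-01 -9.67000e-02  2.08800e-01  1.27006e+02] 3.45 [-0.43  0.31  0.62  1.85 -0.21  1.04  0.92]
[323.9 209.2]
[447.8 141.2]
[522.   58.2]
[531.5 139.3]
```

View pics/w2.png

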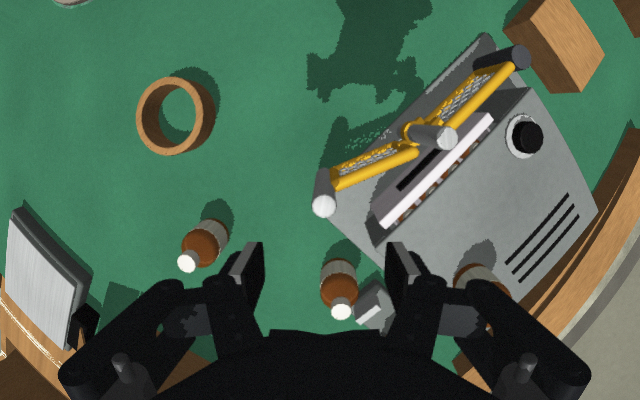

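The wrist view confirms the estimates: tip at (323,205), mid at (447,140), hinge at (519,57) and button at (525,136), all within a few pixels of prediction. Next I descend and grip the tip.

jog_arm(rows=[{"x":0,"y":0,"z":20,"ax":0,"ay":0,"az":0,"fingers":60},{"x":0,"y":0,"z":20,"ax":0,"ay":0,"az":0,"fingers":60},{"x":0,"y":0,"z":20,"ax":0,"ay":0,"az":0,"fingers":60},{"x":0,"y":0,"z":20,"ax":0,"ay":0,"az":0,"fingers":60},{"x":0,"y":0,"z":15,"ax":0,"ay":0,"az":0,"fingers":60},{"x":0,"y":0,"z":0,"ax":0,"ay":0,"az":0,"fingers":40},{"x":0,"y":0,"z":0,"ax":0,"ay":0,"az":0,"fingers":30},{"x":0,"y":0,"z":0,"ax":0,"ay":0,"az":0,"fingers":24}], force=20)

```text
t: 4.3
eef_pos: [0.5531, -0.0977, 0.1147]
tool_rot: [0.001, 0.447, 0.895, 0.0]
contact_force: [-0.4, 0.5, -0.3]
gripper_width: 0.283
grasp_force: 0.0
```

jog_arm(rows=[{"x":0,"y":0,"z":0,"ax":0,"ay":0,"az":0,"fingers":15},{"x":0,"y":0,"z":0,"ax":0,"ay":0,"az":0,"fingers":15},{"x":0,"y":0,"z":0,"ax":0,"ay":0,"az":0,"fingers":15},{"x":0,"y":0,"z":0,"ax":0,"ay":0,"az":0,"fingers":15},{"x":0,"y":0,"z":0,"ax":0,"ay":0,"az":0,"fingers":15},{"x":0,"y":0,"z":0,"ax":0,"ay":0,"az":0,"fingers":15},{"x":0,"y":0,"z":0,"ax":0,"ay":0,"az":0,"fingers":15},{"x":0,"y":0,"z":0,"ax":0,"ay":0,"az":0,"fingers":15}], force=20)

```text
t: 5.1
eef_pos: [0.5529, -0.098, 0.1147]
tool_rot: [0.001, 0.447, 0.895, 0.0]
contact_force: [-1.5, -1.2, 5.8]
gripper_width: 0.216
grasp_force: 19.8
```

```bash
python3 - <<'E'
from plan import *
s,o=state(); print(s.round(4),o['t'],np.round(o['q'],2),np.round(o['torque'],2),np.round(o['contact_force'],1))
C=np.array([.596,.0045]); v=s[:2]-C; r=np.hypot(*v); a0=np.degrees(np.arctan2(v[1],v[0])); print("r",r,a0)
W=[]
for k in range(1,25):
    f=k/24*150; b=np.radians(a0-f); W.append([*(C+r*np.array([np.cos(b),np.sin(b)])),s[2],s[3]-f])
rows(s,W,1)
E
```

```text
[ 5.529000e-01 -9.800000e-02  1.147000e-01  1.269161e+02] 5.1 [-0.38  0.43  0.57  1.94 -0.31  0.85  1.  ] [-0.29  0.34  0.04] [-1.5 -1.2  5.8]
r 0.11121654498515383 -112.7927299180983
 {'x': np.float64(10.8), 'y': np.float64(-5.5), 'z': np.float64(-0.0), 'az': np.float64(6.2)}
 {'x': np.float64(10.8), 'y': np.float64(-5.6), 'z': np.float64(-0.0), 'az': np.float64(6.3)}
 {'x': np.float64(10.8), 'y': np.float64(-5.5), 'z': np.float64(-0.0), 'az': np.float64(6.2)}
 {'x': np.float64(10.8), 'y': np.float64(-5.5), 'z': np.float64(-0.0), 'az': np.float64(6.3)}
 {'x': np.float64(10.7), 'y': np.float64(-5.6), 'z': np.float64(-0.0), 'az': np.float64(6.2)}
 {'x': np.float64(10.8), 'y': np.float64(-5.5), 'z': np.float64(-0.0), 'az': np.float64(6.3)}
 {'x': np.float64(10.8), 'y': np.float64(-5.5), 'z': np.float64(-0.0), 'az': np.float64(6.2)}
 {'x': np.float64(10.8), 'y': np.float64(-5.6), 'z': np.float64(-0.0), 'az': np.float64(6.3)}

 {'x': np.float64(10.8), 'y': np.float64(-5.5), 'z': np.float64(-0.0), 'az': np.float64(6.2)}
 {'x': np.float64(10.8), 'y': np.float64(-5.5), 'z': np.float64(-0.0)
[... 683 characters left out ...]

 {'x': np.float64(10.7), 'y': np.float64(-5.6), 'z': np.float64(-0.0), 'az': np.float64(6.3)}
 {'x': np.float64(10.8), 'y': np.float64(-5.5), 'z': np.float64(-0.0), 'az': np.float64(6.2)}
 {'x': np.float64(10.8), 'y': np.float64(-5.5), 'z': np.float64(-0.0), 'az': np.float64(6.3)}
 {'x': np.float64(10.8), 'y': np.float64(-5.6), 'z': np.float64(-0.0), 'az': np.float64(6.2)}
 {'x': np.float64(10.8), 'y': np.float64(-5.5), 'z': np.float64(-0.0), 'az': np.float64(6.3)}
 {'x': np.float64(10.8), 'y': np.float64(-5.5), 'z': np.float64(-0.0), 'az': np.float64(6.2)}
 {'x': np.float64(10.8), 'y': np.float64(-5.6), 'z': np.float64(-0.0), 'az': np.float64(6.3)}
end [  0.5821   0.1149   0.1147 -23.0839]
```

jog_arm(rows=[{"x":10.8,"y":-5.5,"z":0,"ax":0,"ay":0,"az":6.2,"fingers":15},{"x":10.8,"y":-5.6,"z":0,"ax":0,"ay":0,"az":6.3,"fingers":15},{"x":10.8,"y":-5.5,"z":0,"ax":0,"ay":0,"az":6.2,"fingers":15},{"x":10.8,"y":-5.5,"z":0,"ax":0,"ay":0,"az":6.3,"fingers":15},{"x":10.7,"y":-5.6,"z":0,"ax":0,"ay":0,"az":6.2,"fingers":15},{"x":10.8,"y":-5.5,"z":0,"ax":0,"ay":0,"az":6.3,"fingers":15},{"x":10.8,"y":-5.5,"z":0,"ax":0,"ay":0,"az":6.2,"fingers":15},{"x":10.8,"y":-5.6,"z":0,"ax":0,"ay":0,"az":6.3,"fingers":15}])

```text
t: 5.9
eef_pos: [0.4886, -0.0283, 0.1145]
tool_rot: [-0.0, 0.785, 0.62, 0.0]
contact_force: [-4.2, -1.5, 10.9]
gripper_width: 0.217
grasp_force: 20.4
```

jog_arm(rows=[{"x":10.8,"y":-5.5,"z":0,"ax":0,"ay":0,"az":6.2,"fingers":15},{"x":10.8,"y":-5.5,"z":0,"ax":0,"ay":0,"az":6.3,"fingers":15},{"x":10.8,"y":-5.6,"z":0,"ax":0,"ay":0,"az":6.2,"fingers":15},{"x":10.8,"y":-5.5,"z":0,"ax":0,"ay":0,"az":6.3,"fingers":15},{"x":10.8,"y":-5.5,"z":0,"ax":0,"ay":0,"az":6.2,"fingers":15},{"x":10.8,"y":-5.6,"z":0,"ax":0,"ay":0,"az":6.3,"fingers":15},{"x":10.8,"y":-5.5,"z":0,"ax":0,"ay":0,"az":6.2,"fingers":15},{"x":10.8,"y":-5.5,"z":0,"ax":0,"ay":0,"az":6.3,"fingers":15}])

```text
t: 6.7
eef_pos: [0.5021, 0.0665, 0.1146]
tool_rot: [-0.001, 0.973, 0.231, 0.0]
contact_force: [-2.5, -0.4, 9.9]
gripper_width: 0.22
grasp_force: 20.4
```

```bash
python3 - <<'E'
from wr import *
s,o=state(); print(s.round(4),np.round(o['q'],2),np.round(o['contact_force'],1))
c=bot.read_camera("top")
print(proj(c,[[.596,.0045,.155],[.5282,.0922,.155],[.627,.141,.105]]))
cv2.imwrite("pics/t1.png",cv2.resize(c["pixels"][90:240,240:430,::-1],None,fx=4,fy=4,interpolation=3))
E
```

```text
[ 0.5021  0.0665  0.1146 26.6947] [-1.05  0.5   1.04  2.08 -0.57  0.88 -0.78] [-2.5 -0.4  9.9]
[[337.97515316 168.77129215]
 [301.86562284 197.71167683]
 [282.80072815 163.13230553]]
```

View pics/t1.png

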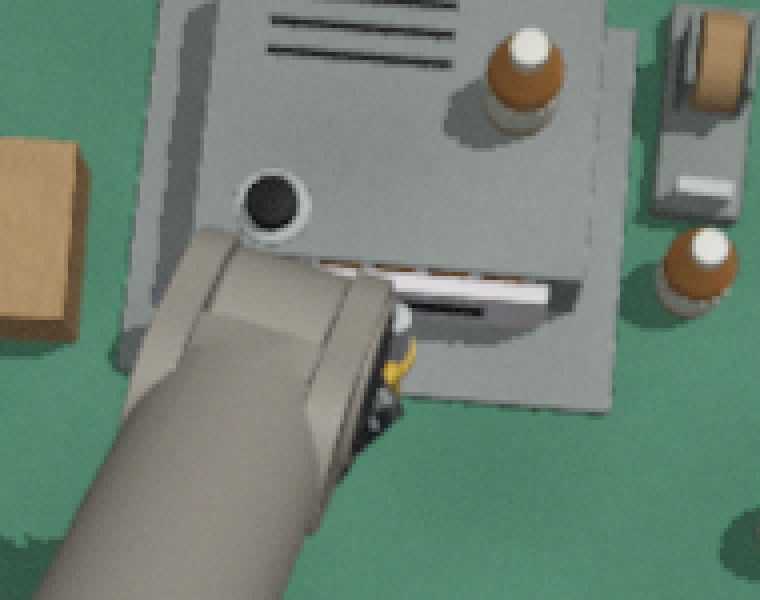

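The mid post is still at (341,169), so the inner leaf hasn't moved. I'll continue the fold.

jog_arm(rows=[{"x":10.8,"y":-5.5,"z":0,"ax":0,"ay":0,"az":6.2,"fingers":15},{"x":10.7,"y":-5.6,"z":0,"ax":0,"ay":0,"az":6.3,"fingers":15},{"x":10.8,"y":-5.5,"z":0,"ax":0,"ay":0,"az":6.2,"fingers":15},{"x":10.8,"y":-5.5,"z":0,"ax":0,"ay":0,"az":6.3,"fingers":15},{"x":10.8,"y":-5.6,"z":0,"ax":0,"ay":0,"az":6.2,"fingers":15},{"x":10.8,"y":-5.5,"z":0,"ax":0,"ay":0,"az":6.3,"fingers":15},{"x":0,"y":0,"z":0,"ax":0,"ay":0,"az":0,"fingers":15},{"x":0,"y":0,"z":0,"ax":0,"ay":0,"az":0,"fingers":15}])

```text
t: 7.55
eef_pos: [0.5594, 0.1107, 0.1147]
tool_rot: [-0.001, 0.996, -0.092, 0.001]
contact_force: [-0.1, 0.7, 7.8]
gripper_width: 0.215
grasp_force: 20.2
```

jog_arm(rows=[{"x":5.4,"y":-2.8,"z":0,"ax":0,"ay":0,"az":3.1,"fingers":15},{"x":5.4,"y":-2.8,"z":0,"ax":0,"ay":0,"az":3.1,"fingers":15},{"x":5.4,"y":-2.8,"z":0,"ax":0,"ay":0,"az":3.1,"fingers":15},{"x":5.4,"y":-2.8,"z":0,"ax":0,"ay":0,"az":3.1,"fingers":15},{"x":2.7,"y":-1.4,"z":0,"ax":0,"ay":0,"az":1.6,"fingers":15},{"x":2.7,"y":-1.4,"z":0,"ax":0,"ay":0,"az":1.6,"fingers":15},{"x":0,"y":0,"z":0,"ax":0,"ay":0,"az":0,"fingers":15},{"x":0,"y":0,"z":0,"ax":0,"ay":0,"az":0,"fingers":15}])

```text
t: 8.35
eef_pos: [0.589, 0.1167, 0.1148]
tool_rot: [-0.001, 0.974, -0.226, 0.001]
contact_force: [-1.0, 2.8, 6.5]
gripper_width: 0.221
grasp_force: 20.2
```

jog_arm(rows=[{"x":2.7,"y":-1.4,"z":0,"ax":0,"ay":0,"az":1.6,"fingers":15},{"x":2.7,"y":-1.4,"z":0,"ax":0,"ay":0,"az":1.6,"fingers":15},{"x":0,"y":0,"z":0,"ax":0,"ay":0,"az":0,"fingers":15},{"x":0,"y":0,"z":0,"ax":0,"ay":0,"az":0,"fingers":15},{"x":0,"y":0,"z":0,"ax":0,"ay":0,"az":0,"fingers":15},{"x":0,"y":0,"z":0,"ax":0,"ay":0,"az":0,"fingers":15},{"x":0,"y":0,"z":0,"ax":0,"ay":0,"az":0,"fingers":15},{"x":0,"y":0,"z":0,"ax":0,"ay":0,"az":0,"fingers":15}])

```text
t: 9.15
eef_pos: [0.595, 0.117, 0.1148]
tool_rot: [-0.001, 0.968, -0.253, 0.001]
contact_force: [0.9, 2.6, 6.3]
gripper_width: 0.216
grasp_force: 20.2
```

jog_arm(rows=[{"x":2.7,"y":-1.4,"z":0,"ax":0,"ay":0,"az":1.6,"fingers":15},{"x":0,"y":0,"z":0,"ax":0,"ay":0,"az":0,"fingers":15},{"x":0,"y":0,"z":0,"ax":0,"ay":0,"az":0,"fingers":15},{"x":0,"y":0,"z":0,"ax":0,"ay":0,"az":0,"fingers":15},{"x":0,"y":0,"z":0,"ax":0,"ay":0,"az":0,"fingers":15},{"x":0,"y":0,"z":0,"ax":0,"ay":0,"az":0,"fingers":15},{"x":0,"y":0,"z":0,"ax":0,"ay":0,"az":0,"fingers":15},{"x":0,"y":0,"z":0,"ax":0,"ay":0,"az":0,"fingers":15}])

```text
t: 9.95
eef_pos: [0.598, 0.1169, 0.1148]
tool_rot: [-0.001, 0.964, -0.266, 0.001]
contact_force: [-0.5, 2.4, 6.6]
gripper_width: 0.212
grasp_force: 20.2
```

jog_arm(rows=[{"x":2.7,"y":-1.4,"z":0,"ax":0,"ay":0,"az":1.6,"fingers":15},{"x":0,"y":0,"z":0,"ax":0,"ay":0,"az":0,"fingers":15},{"x":0,"y":0,"z":0,"ax":0,"ay":0,"az":0,"fingers":15},{"x":0,"y":0,"z":0,"ax":0,"ay":0,"az":0,"fingers":15},{"x":0,"y":0,"z":0,"ax":0,"ay":0,"az":0,"fingers":15},{"x":0,"y":0,"z":0,"ax":0,"ay":0,"az":0,"fingers":15},{"x":0,"y":0,"z":0,"ax":0,"ay":0,"az":0,"fingers":15},{"x":0,"y":0,"z":0,"ax":0,"ay":0,"az":0,"fingers":15}])

```text
t: 10.75
eef_pos: [0.5987, 0.1168, 0.1146]
tool_rot: [-0.001, 0.96, -0.28, -0.002]
contact_force: [-8.2, 3.5, 12.2]
gripper_width: 0.218
grasp_force: 20.8
```

jog_arm(rows=[{"x":1.8,"y":-0.9,"z":0,"ax":0,"ay":0,"az":1,"fingers":15},{"x":0,"y":0,"z":0,"ax":0,"ay":0,"az":0,"fingers":15},{"x":0,"y":0,"z":0,"ax":0,"ay":0,"az":0,"fingers":15},{"x":0,"y":0,"z":0,"ax":0,"ay":0,"az":0,"fingers":15},{"x":0,"y":0,"z":0,"ax":0,"ay":0,"az":0,"fingers":15},{"x":0,"y":0,"z":0,"ax":0,"ay":0,"az":0,"fingers":15},{"x":0,"y":0,"z":0,"ax":0,"ay":0,"az":0,"fingers":15},{"x":0,"y":0,"z":0,"ax":0,"ay":0,"az":0,"fingers":15}])

```text
t: 11.55
eef_pos: [0.5989, 0.1168, 0.1145]
tool_rot: [-0.001, 0.958, -0.288, -0.004]
contact_force: [-14.0, 4.5, 17.6]
gripper_width: 0.214
grasp_force: 21.2
```

The fold stop is reached with 14 N of push-back. Releasing and lifting.

jog_arm(rows=[{"x":0,"y":0,"z":0,"ax":0,"ay":0,"az":0,"fingers":44},{"x":0,"y":0,"z":0,"ax":0,"ay":0,"az":0,"fingers":44},{"x":0,"y":0,"z":0,"ax":0,"ay":0,"az":0,"fingers":44},{"x":0,"y":0,"z":-10,"ax":0,"ay":0,"az":0,"fingers":44},{"x":0,"y":0,"z":-20,"ax":0,"ay":0,"az":0,"fingers":44},{"x":0,"y":0,"z":-30,"ax":0,"ay":0,"az":0,"fingers":44},{"x":0,"y":0,"z":-30,"ax":0,"ay":0,"az":0,"fingers":44},{"x":0,"y":0,"z":0,"ax":0,"ay":0,"az":0,"fingers":60}])

```text
t: 12.35
eef_pos: [0.6043, 0.114, 0.2083]
tool_rot: [-0.001, 0.957, -0.289, 0.003]
contact_force: [0.8, 0.0, -0.6]
gripper_width: 0.663
grasp_force: 0.0
```

```bash
python3 - <<'E'
from plan import *
s,o=state(); print(s.round(4),np.round(o['q'],2),np.round(o['contact_force'],1),o['t'])
e=np.array([.596,.004,.207,77]); rows(s,[s+(e-s)*k/14 for k in range(1,15)])
E
```

```text
[  0.6043   0.114    0.2083 -33.5924] [-1.11  0.73  1.32  1.75 -0.75  1.26 -1.76] [ 0.8  0.  -0.6] 12.35
 {'x': np.float64(4.0), 'y': np.float64(7.0), 'z': np.float64(0.0), 'az': np.float64(-8.0)}
 {'x': np.float64(3.0), 'y': np.float64(7.0), 'z': np.float64(0.0), 'az': np.float64(-8.0)}
 {'x': np.float64(2.0), 'y': np.float64(8.0), 'z': np.float64(0.0), 'az': np.float64(-8.0)}
 {'x': np.float64(0.0), 'y': np.float64(8.0), 'z': np.float64(0.0), 'az': np.float64(-8.0)}
 {'x': np.float64(-0.0), 'y': np.float64(8.0), 'z': np.float64(0.0), 'az': np.float64(-7.0)}
 {'x': np.float64(-1.0), 'y': np.float64(7.0), 'z': np.float64(1.0), 'az': np.float64(-8.0)}
 {'x': np.float64(-3.0), 'y': np.float64(8.0), 'z': np.float64(-0.0), 'az': np.float64(-8.0)}
 {'x': np.float64(-3.0), 'y': np.float64(7.0), 'z': np.float64(-0.0), 'az': np.float64(-8.0)}

 {'x': np.float64(-4.0), 'y': np.float64(6.0), 'z': np.float64(-0.0), 'az': np.float64(-8.0)}
 {'x': np.float64(-6.0), 'y': np.float64(6.0), 'z': np.float64(-0.0), 'az': np.float64(-8.0)}
 {'x': np.float64(-6.0), 'y': np.float64(5.0), 'z': np.float64(-0.0), 'az': np.float64(-8.0)}
 {'x': np.float64(-7.0), 'y': np.float64(5.0), 'z': np.float64(0.0), 'az': np.float64(-8.0)}
 {'x': np.float64(-7.0), 'y': np.float64(3.0), 'z': np.float64(0.0), 'az': np.float64(-8.0)}
 {'x': np.float64(-7.0), 'y': np.float64(2.0), 'z': np.float64(0.0), 'az': np.float64(-8.0)}
end [5.95900e-01 4.20000e-03 2.07300e-01 7.74076e+01]
```

jog_arm(rows=[{"x":4,"y":7,"z":0,"ax":0,"ay":0,"az":-8,"fingers":60},{"x":3,"y":7,"z":0,"ax":0,"ay":0,"az":-8,"fingers":60},{"x":2,"y":8,"z":0,"ax":0,"ay":0,"az":-8,"fingers":60},{"x":0,"y":8,"z":0,"ax":0,"ay":0,"az":-8,"fingers":60},{"x":0,"y":8,"z":0,"ax":0,"ay":0,"az":-7,"fingers":60},{"x":-1,"y":7,"z":0,"ax":0,"ay":0,"az":-8,"fingers":60},{"x":-3,"y":8,"z":0,"ax":0,"ay":0,"az":-8,"fingers":60},{"x":-3,"y":7,"z":0,"ax":0,"ay":0,"az":-8,"fingers":60}])

```text
t: 13.15
eef_pos: [0.597, 0.0512, 0.2037]
tool_rot: [0.0, 0.967, 0.257, -0.0]
contact_force: [0.4, 0.0, -0.1]
gripper_width: 0.704
grasp_force: 0.0
```

jog_arm(rows=[{"x":-4,"y":6,"z":0,"ax":0,"ay":0,"az":-8,"fingers":60},{"x":-6,"y":6,"z":0,"ax":0,"ay":0,"az":-8,"fingers":60},{"x":-6,"y":5,"z":0,"ax":0,"ay":0,"az":-8,"fingers":60},{"x":-7,"y":5,"z":0,"ax":0,"ay":0,"az":-8,"fingers":60},{"x":-7,"y":3,"z":0,"ax":0,"ay":0,"az":-8,"fingers":60},{"x":-7,"y":2,"z":0,"ax":0,"ay":0,"az":-8,"fingers":60},{"x":0,"y":0,"z":0,"ax":0,"ay":0,"az":-8,"fingers":60},{"x":0,"y":0,"z":0,"ax":0,"ay":0,"az":-8,"fingers":60}])

```text
t: 13.95
eef_pos: [0.5933, 0.0043, 0.2037]
tool_rot: [0.0, 0.684, 0.73, -0.0]
contact_force: [-0.3, -0.1, 0.3]
gripper_width: 0.701
grasp_force: 0.0
```

```bash
python3 - <<'E'
from wr import *
s,o=state(); print(s.round(4),np.round(o['q'],2),np.round(o['contact_force'],1),o['t'])
wrist("pics/w3.png",([.599,.1165,.155],[.596,.004,.155],[.627,.141,.105],[.6835,.078,.115]))
E
```

```text
[5.93300e-01 4.30000e-03 2.03700e-01 9.36897e+01] [-0.68  0.41  0.75  1.79 -0.32  1.07  0.25] [-0.3 -0.1  0.3] 13.95
[343.2  59.1]
[328.4 210.6]
[373.2  46.7]
[432.9 122.5]
```

View pics/w3.png

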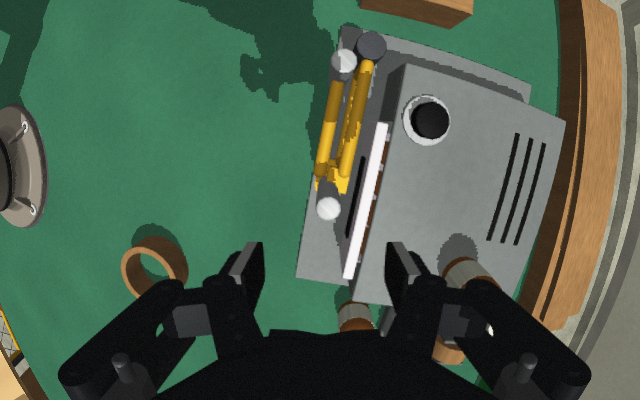

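The outer leaf lies flat along the inner leaf: tip at (344,60), mid at (328,208) and hinge at (371,45), as predicted. Now I take the mid grip.

jog_arm(rows=[{"x":0,"y":2.5,"z":19,"ax":0,"ay":0,"az":0,"fingers":60},{"x":0,"y":0,"z":20,"ax":0,"ay":0,"az":0,"fingers":60},{"x":0,"y":0,"z":20,"ax":0,"ay":0,"az":0,"fingers":60},{"x":0,"y":0,"z":20,"ax":0,"ay":0,"az":0,"fingers":60},{"x":0,"y":0,"z":10,"ax":0,"ay":0,"az":0,"fingers":60},{"x":0,"y":0,"z":0,"ax":0,"ay":0,"az":0,"fingers":40},{"x":0,"y":0,"z":0,"ax":0,"ay":0,"az":0,"fingers":30},{"x":0,"y":0,"z":0,"ax":0,"ay":0,"az":0,"fingers":24}], force=30)

```text
t: 14.8
eef_pos: [0.5968, 0.0051, 0.1158]
tool_rot: [0.001, 0.686, 0.728, 0.001]
contact_force: [-0.1, 0.0, -0.4]
gripper_width: 0.283
grasp_force: 0.0
```

jog_arm(rows=[{"x":0,"y":0,"z":0,"ax":0,"ay":0,"az":0,"fingers":15},{"x":0,"y":0,"z":0,"ax":0,"ay":0,"az":0,"fingers":15},{"x":0,"y":0,"z":0,"ax":0,"ay":0,"az":0,"fingers":15},{"x":0,"y":0,"z":0,"ax":0,"ay":0,"az":0,"fingers":15},{"x":0,"y":0,"z":0,"ax":0,"ay":0,"az":0,"fingers":15},{"x":0,"y":0,"z":0,"ax":0,"ay":0,"az":0,"fingers":15},{"x":0,"y":0,"z":0,"ax":0,"ay":0,"az":0,"fingers":15},{"x":0,"y":0,"z":0,"ax":0,"ay":0,"az":0,"fingers":15}])

```text
t: 15.6
eef_pos: [0.5966, 0.005, 0.1158]
tool_rot: [0.0, 0.686, 0.728, 0.001]
contact_force: [-2.2, -0.5, 6.3]
gripper_width: 0.208
grasp_force: 29.3
```

```bash
python3 - <<'E'
from plan import *
s,o=state(); print(s.round(4),o['t'],np.round(o['q'],2),np.round(o['contact_force'],1))
C=np.array([.627,.1405]); v=s[:2]-C; r=np.hypot(*v); a0=np.degrees(np.arctan2(v[1],v[0])); print("r",r,a0)
n=24;W=[]
for k in range(1,n+1):
    f=k/n*96; b=np.radians(a0-f); W.append([*(C+.14*np.array([np.cos(b),np.sin(b)])),s[2],s[3]-f])
rows(s,W,1)
E
```

```text
[5.96600e-01 5.00000e-03 1.15800e-01 9.34183e+01] 15.6 [-0.62  0.52  0.69  1.86 -0.41  0.9   0.32] [-2.2 -0.5  6.3]
r 0.13885787008332998 -102.66508193468184
 {'x': np.float64(1.9), 'y': np.float64(-9.6), 'z': np.float64(-0.0), 'az': np.float64(4.0)}
 {'x': np.float64(3.1), 'y': np.float64(-9.3), 'z': np.float64(-0.0), 'az': np.float64(4.0)}
 {'x': np.float64(3.0), 'y': np.float64(-9.3), 'z': np.float64(-0.0), 'az': np.float64(4.0)}
 {'x': np.float64(3.0), 'y': np.float64(-9.3), 'z': np.float64(-0.0), 'az': np.float64(4.0)}
 {'x': np.float64(3.1), 'y': np.float64(-9.3), 'z': np.float64(-0.0), 'az': np.float64(4.0)}
 {'x': np.float64(3.0), 'y': np.float64(-9.3), 'z': np.float64(-0.0), 'az': np.float64(4.0)}
 {'x': np.float64(3.0), 'y': np.float64(-9.2), 'z': np.float64(-0.0), 'az': np.float64(4.0)}
 {'x': np.float64(3.1), 'y': np.float64(-9.3), 'z': np.float64(-0.0), 'az': np.float64(4.0)}

 {'x': np.float64(3.0), 'y': np.float64(-9.3), 'z': np.float64(-0.0), 'az': np.float64(4.0)}
 {'x': np.float64(3.0), 'y': np.float64(-9.3), 'z': np.float64(-0.0), 'az': np.float64(4.0)}
 {'x': np.f
[... 629 characters left out ...]
oat64(4.0)}
 {'x': np.float64(3.0), 'y': np.float64(-9.3), 'z': np.float64(-0.0), 'az': np.float64(4.0)}
 {'x': np.float64(3.0), 'y': np.float64(-9.3), 'z': np.float64(-0.0), 'az': np.float64(4.0)}
 {'x': np.float64(3.1), 'y': np.float64(-9.3), 'z': np.float64(-0.0), 'az': np.float64(4.0)}
 {'x': np.float64(3.0), 'y': np.float64(-9.3), 'z': np.float64(-0.0), 'az': np.float64(4.0)}
 {'x': np.float64(3.0), 'y': np.float64(-9.3), 'z': np.float64(-0.0), 'az': np.float64(4.0)}
 {'x': np.float64(3.1), 'y': np.float64(-9.3), 'z': np.float64(-0.0), 'az': np.float64(4.0)}
 {'x': np.float64(3.0), 'y': np.float64(-9.3), 'z': np.float64(-0.0), 'az': np.float64(4.0)}
end [ 0.4944  0.1853  0.1158 -2.5817]
```

jog_arm(rows=[{"x":2.6,"y":-9.4,"z":0,"ax":0,"ay":0,"az":4,"fingers":15},{"x":3,"y":-9.3,"z":0,"ax":0,"ay":0,"az":4,"fingers":15},{"x":3,"y":-9.3,"z":0,"ax":0,"ay":0,"az":4,"fingers":15},{"x":3,"y":-9.3,"z":0,"ax":0,"ay":0,"az":4,"fingers":15},{"x":3.1,"y":-9.3,"z":0,"ax":0,"ay":0,"az":4,"fingers":15},{"x":3,"y":-9.3,"z":0,"ax":0,"ay":0,"az":4,"fingers":15},{"x":3,"y":-9.2,"z":0,"ax":0,"ay":0,"az":4,"fingers":15},{"x":3.1,"y":-9.3,"z":0,"ax":0,"ay":0,"az":4,"fingers":15}])

```text
t: 16.4
eef_pos: [0.5295, 0.0405, 0.1158]
tool_rot: [0.001, 0.861, 0.509, 0.001]
contact_force: [1.5, -3.8, 4.0]
gripper_width: 0.211
grasp_force: 30.0
```

jog_arm(rows=[{"x":3,"y":-9.3,"z":0,"ax":0,"ay":0,"az":4,"fingers":15},{"x":3,"y":-9.3,"z":0,"ax":0,"ay":0,"az":4,"fingers":15},{"x":3.1,"y":-9.3,"z":0,"ax":0,"ay":0,"az":4,"fingers":15},{"x":3,"y":-9.3,"z":0,"ax":0,"ay":0,"az":4,"fingers":15},{"x":3,"y":-9.3,"z":0,"ax":0,"ay":0,"az":4,"fingers":15},{"x":3.1,"y":-9.3,"z":0,"ax":0,"ay":0,"az":4,"fingers":15},{"x":3,"y":-9.3,"z":0,"ax":0,"ay":0,"az":4,"fingers":15},{"x":3,"y":-9.2,"z":0,"ax":0,"ay":0,"az":4,"fingers":15}])

```text
t: 17.2
eef_pos: [0.4901, 0.1075, 0.1157]
tool_rot: [0.0, 0.968, 0.252, -0.0]
contact_force: [-4.7, -5.5, 11.0]
gripper_width: 0.209
grasp_force: 30.8
```

```bash
python3 - <<'E'
from plan import *
s,o=state(); print(s.round(4),o['t'],np.round(o['q'],2),np.round(o['contact_force'],1),np.round(o['torque'],2))
v=s[:2]-[.627,.1405];print(np.hypot(*v),np.degrees(np.arctan2(v[1],v[0])))
E
```

```text
[ 0.4901  0.1075  0.1157 29.1994] 17.2 [-1.15  0.49  1.06  2.09 -0.57  0.88 -0.82] [-4.7 -5.5 11. ] [-1.11  0.89  0.13]
0.1407909579535775 -166.45799974737253
```

jog_arm(rows=[{"x":3.1,"y":-9.3,"z":0,"ax":0,"ay":0,"az":4,"fingers":15},{"x":3,"y":-9.3,"z":0,"ax":0,"ay":0,"az":4,"fingers":15},{"x":3,"y":-9.3,"z":0,"ax":0,"ay":0,"az":4,"fingers":15},{"x":3.1,"y":-9.3,"z":0,"ax":0,"ay":0,"az":4,"fingers":15},{"x":3,"y":-9.3,"z":0,"ax":0,"ay":0,"az":4,"fingers":15},{"x":3,"y":-9.3,"z":0,"ax":0,"ay":0,"az":4,"fingers":15},{"x":1.5,"y":-4.6,"z":0,"ax":0,"ay":0,"az":2,"fingers":15},{"x":0,"y":0,"z":0,"ax":0,"ay":0,"az":0,"fingers":15}])

```text
t: 18.0
eef_pos: [0.4891, 0.173, 0.1156]
tool_rot: [-0.001, 1.0, 0.03, -0.001]
contact_force: [-8.3, 1.0, 16.7]
gripper_width: 0.207
grasp_force: 31.2
```

jog_arm(rows=[{"x":1,"y":-3.1,"z":0,"ax":0,"ay":0,"az":1.3,"fingers":15},{"x":1,"y":-3.1,"z":0,"ax":0,"ay":0,"az":1.3,"fingers":15},{"x":0,"y":0,"z":0,"ax":0,"ay":0,"az":0,"fingers":15},{"x":0,"y":0,"z":0,"ax":0,"ay":0,"az":0,"fingers":15},{"x":0,"y":0,"z":0,"ax":0,"ay":0,"az":0,"fingers":15},{"x":0,"y":0,"z":0,"ax":0,"ay":0,"az":0,"fingers":15},{"x":0,"y":0,"z":0,"ax":0,"ay":0,"az":0,"fingers":15},{"x":0,"y":0,"z":0,"ax":0,"ay":0,"az":0,"fingers":15}])

```text
t: 18.8
eef_pos: [0.4904, 0.1787, 0.1157]
tool_rot: [-0.001, 1.0, 0.007, -0.002]
contact_force: [-9.5, -0.0, 16.4]
gripper_width: 0.209
grasp_force: 31.2
```

```bash
python3 - <<'E'
from plan import *
s,o=state(); print(s.round(4),o['t'],np.round(o['q'],2),np.round(o['contact_force'],1),np.round(o['torque'],2))
v=s[:2]-[.627,.1405];print(np.hypot(*v),np.degrees(np.arctan2(v[1],v[0])))
E
```

```text
[0.4904 0.1787 0.1157 0.8498] 18.8 [-1.31  0.62  1.17  2.05 -0.71  0.97 -1.32] [-9.5 -0.  16.4] [0.03 1.95 0.02]
0.14181356965626715 164.37598356758934
```

jog_arm(rows=[{"x":-0.5,"y":-3,"z":0,"ax":0,"ay":0,"az":1.3,"fingers":15},{"x":0.5,"y":-3,"z":0,"ax":0,"ay":0,"az":1.3,"fingers":15},{"x":0,"y":0,"z":0,"ax":0,"ay":0,"az":0,"fingers":15},{"x":0,"y":0,"z":0,"ax":0,"ay":0,"az":0,"fingers":15},{"x":0,"y":0,"z":0,"ax":0,"ay":0,"az":0,"fingers":15},{"x":0,"y":0,"z":0,"ax":0,"ay":0,"az":0,"fingers":15},{"x":0,"y":0,"z":0,"ax":0,"ay":0,"az":0,"fingers":15},{"x":0,"y":0,"z":0,"ax":0,"ay":0,"az":0,"fingers":15}])

```text
t: 19.6
eef_pos: [0.492, 0.1842, 0.1158]
tool_rot: [-0.001, 1.0, -0.015, 0.0]
contact_force: [-3.4, -0.6, 9.8]
gripper_width: 0.205
grasp_force: 30.6
```

jog_arm(rows=[{"x":0.8,"y":-3,"z":0,"ax":0,"ay":0,"az":1.3,"fingers":15},{"x":0,"y":0,"z":0,"ax":0,"ay":0,"az":0,"fingers":15},{"x":0,"y":0,"z":0,"ax":0,"ay":0,"az":0,"fingers":15},{"x":0,"y":0,"z":0,"ax":0,"ay":0,"az":0,"fingers":15},{"x":0,"y":0,"z":0,"ax":0,"ay":0,"az":0,"fingers":15},{"x":0,"y":0,"z":0,"ax":0,"ay":0,"az":0,"fingers":15},{"x":0,"y":0,"z":0,"ax":0,"ay":0,"az":0,"fingers":15},{"x":0,"y":0,"z":0,"ax":0,"ay":0,"az":0,"fingers":15}])

```text
t: 20.4
eef_pos: [0.493, 0.1871, 0.1158]
tool_rot: [-0.0, 1.0, -0.027, 0.0]
contact_force: [-2.5, -0.7, 10.0]
gripper_width: 0.205
grasp_force: 30.6
```

jog_arm(rows=[{"x":0.9,"y":-3,"z":0,"ax":0,"ay":0,"az":1.3,"fingers":15},{"x":0,"y":0,"z":0,"ax":0,"ay":0,"az":0,"fingers":15},{"x":0,"y":0,"z":0,"ax":0,"ay":0,"az":0,"fingers":15},{"x":0,"y":0,"z":0,"ax":0,"ay":0,"az":0,"fingers":15},{"x":0.9,"y":-3,"z":0,"ax":0,"ay":0,"az":1.3,"fingers":15},{"x":0,"y":0,"z":0,"ax":0,"ay":0,"az":0,"fingers":15},{"x":0,"y":0,"z":0,"ax":0,"ay":0,"az":0,"fingers":15},{"x":0,"y":0,"z":0,"ax":0,"ay":0,"az":0,"fingers":15}])

```text
t: 21.2
eef_pos: [0.4951, 0.193, 0.1157]
tool_rot: [-0.001, 0.999, -0.049, 0.0]
contact_force: [-3.0, -1.0, 9.8]
gripper_width: 0.208
grasp_force: 30.6
```

jog_arm(rows=[{"x":0.9,"y":-2.5,"z":0,"ax":0,"ay":0,"az":1.1,"fingers":15},{"x":0,"y":0,"z":0,"ax":0,"ay":0,"az":0,"fingers":15},{"x":0,"y":0,"z":0,"ax":0,"ay":0,"az":0,"fingers":15},{"x":0,"y":0,"z":0,"ax":0,"ay":0,"az":0,"fingers":15},{"x":0,"y":0,"z":0,"ax":0,"ay":0,"az":0,"fingers":15},{"x":0,"y":0,"z":0,"ax":0,"ay":0,"az":0,"fingers":15},{"x":0,"y":0,"z":0,"ax":0,"ay":0,"az":0,"fingers":15},{"x":0,"y":0,"z":0,"ax":0,"ay":0,"az":0,"fingers":15}])

```text
t: 22.0
eef_pos: [0.4957, 0.1947, 0.1157]
tool_rot: [-0.0, 0.998, -0.059, -0.0]
contact_force: [-5.4, -2.9, 12.2]
gripper_width: 0.208
grasp_force: 30.7
```

jog_arm(rows=[{"x":0.6,"y":-2.5,"z":0,"ax":0,"ay":0,"az":1,"fingers":15},{"x":0,"y":0,"z":0,"ax":0,"ay":0,"az":0,"fingers":15},{"x":0,"y":0,"z":0,"ax":0,"ay":0,"az":0,"fingers":15},{"x":0,"y":0,"z":0,"ax":0,"ay":0,"az":0,"fingers":15},{"x":0,"y":0,"z":0,"ax":0,"ay":0,"az":0,"fingers":15},{"x":0,"y":0,"z":0,"ax":0,"ay":0,"az":0,"fingers":15},{"x":0,"y":0,"z":0,"ax":0,"ay":0,"az":0,"fingers":15},{"x":0,"y":0,"z":0,"ax":0,"ay":0,"az":0,"fingers":15}])

```text
t: 22.8
eef_pos: [0.4958, 0.1948, 0.1157]
tool_rot: [0.001, 0.998, -0.069, -0.001]
contact_force: [-8.1, -8.7, 15.2]
gripper_width: 0.209
grasp_force: 31.1
```

jog_arm(rows=[{"x":0.6,"y":-2,"z":0,"ax":0,"ay":0,"az":0,"fingers":15},{"x":0,"y":0,"z":0,"ax":0,"ay":0,"az":0,"fingers":15},{"x":0,"y":0,"z":0,"ax":0,"ay":0,"az":0,"fingers":15},{"x":0,"y":0,"z":0,"ax":0,"ay":0,"az":0,"fingers":15},{"x":0,"y":0,"z":0,"ax":0,"ay":0,"az":0,"fingers":15},{"x":0,"y":0,"z":0,"ax":0,"ay":0,"az":0,"fingers":15},{"x":0,"y":0,"z":0,"ax":0,"ay":0,"az":0,"fingers":15},{"x":0,"y":0,"z":0,"ax":0,"ay":0,"az":0,"fingers":15}])

```text
t: 23.6
eef_pos: [0.4963, 0.1947, 0.1156]
tool_rot: [0.002, 0.998, -0.07, -0.001]
contact_force: [-8.3, -11.9, 14.4]
gripper_width: 0.208
grasp_force: 31.4
```

The hinge stop is reached. Releasing, lifting and moving over the button.

jog_arm(rows=[{"x":0,"y":0,"z":0,"ax":0,"ay":0,"az":0,"fingers":44},{"x":0,"y":0,"z":0,"ax":0,"ay":0,"az":0,"fingers":44},{"x":0,"y":0,"z":0,"ax":0,"ay":0,"az":0,"fingers":44},{"x":0,"y":0,"z":-10,"ax":0,"ay":0,"az":0,"fingers":44},{"x":0,"y":0,"z":-20,"ax":0,"ay":0,"az":0,"fingers":44},{"x":0,"y":0,"z":-30,"ax":0,"ay":0,"az":0,"fingers":44},{"x":0,"y":0,"z":-30,"ax":0,"ay":0,"az":0,"fingers":44},{"x":0,"y":0,"z":0,"ax":0,"ay":0,"az":0,"fingers":44}])

```text
t: 24.4
eef_pos: [0.5001, 0.2002, 0.2087]
tool_rot: [-0.001, 0.998, -0.068, 0.003]
contact_force: [-0.2, -0.8, -0.3]
gripper_width: 0.512
grasp_force: 0.0
```

```bash
python3 - <<'E'
from plan import *
s,o=state(); print(s.round(4),np.round(o['q'],2),np.round(o['contact_force'],1),o['t'])
e=np.array([.6836,.078,.205,62]); rows(s,[s+(e-s)*k/16 for k in range(1,17)])
E
```

```text
[ 0.5001  0.2002  0.2087 -7.7481] [-1.45  0.58  1.36  1.93 -0.63  1.15 -1.56] [-0.2 -0.8 -0.3] 24.4
 {'x': np.float64(12.0), 'y': np.float64(6.0), 'z': np.float64(0.0), 'az': np.float64(-4.0)}
 {'x': np.float64(12.0), 'y': np.float64(7.0), 'z': np.float64(0.0), 'az': np.float64(-5.0)}
 {'x': np.float64(12.0), 'y': np.float64(8.0), 'z': np.float64(1.0), 'az': np.float64(-4.0)}
 {'x': np.float64(10.0), 'y': np.float64(8.0), 'z': np.float64(-0.0), 'az': np.float64(-4.0)}
 {'x': np.float64(10.0), 'y': np.float64(10.0), 'z': np.float64(0.0), 'az': np.float64(-5.0)}
 {'x': np.float64(10.0), 'y': np.float64(10.0), 'z': np.float64(0.0), 'az': np.float64(-4.0)}
 {'x': np.float64(8.0), 'y': np.float64(11.0), 'z': np.float64(1.0), 'az': np.float64(-5.0)}
 {'x': np.float64(8.0), 'y': np.float64(12.0), 'z': np.float64(-0.0), 'az': np.float64(-4.0)}

 {'x': np.float64(6.0), 'y': np.float64(12.0), 'z': np.float64(0.0), 'az': np.float64(-4.0)}
 {'x': np.float64(6.0), 'y': np.float64(12.0), 'z': np.float64(0.0), 'az': np.float64(-5.0)}
 {'x': np.float64(5.0), 'y': np.float64(13.0), 'z': np.float64(1.0), 'az': np.float64(-4.0)}
 {'x': np.float64(4.0), 'y': np.float64(13.0), 'z': np.float64(-0.0), 'az': np.float64(-4.0)}
 {'x': np.float64(3.0), 'y': np.float64(14.0), 'z': np.float64(-0.0), 'az': np.float64(-5.0)}
 {'x': np.float64(1.0), 'y': np.float64(13.0), 'z': np.float64(0.0), 'az': np.float64(-4.0)}
 {'x': np.float64(1.0), 'y': np.float64(14.0), 'z': np.float64(0.0), 'az': np.float64(-4.0)}
 {'x': np.float64(-0.0), 'y': np.float64(14.0), 'z': np.float64(1.0), 'az': np.float64(-5.0)}
end [ 0.6837  0.0781  0.2047 62.2519]
```

jog_arm(rows=[{"x":12,"y":6,"z":0,"ax":0,"ay":0,"az":-4,"fingers":44},{"x":12,"y":7,"z":0,"ax":0,"ay":0,"az":-5,"fingers":44},{"x":12,"y":8,"z":0,"ax":0,"ay":0,"az":-4,"fingers":44},{"x":10,"y":8,"z":0,"ax":0,"ay":0,"az":-4,"fingers":44},{"x":10,"y":10,"z":0,"ax":0,"ay":0,"az":-5,"fingers":44},{"x":10,"y":10,"z":0,"ax":0,"ay":0,"az":-4,"fingers":44},{"x":8,"y":11,"z":0,"ax":0,"ay":0,"az":-5,"fingers":44},{"x":8,"y":12,"z":0,"ax":0,"ay":0,"az":-4,"fingers":30}])

```text
t: 25.2
eef_pos: [0.59, 0.1383, 0.2045]
tool_rot: [-0.0, 0.971, 0.237, -0.0]
contact_force: [0.4, 0.6, 0.2]
gripper_width: 0.366
grasp_force: 0.0
```

jog_arm(rows=[{"x":6,"y":12,"z":0,"ax":0,"ay":0,"az":-4,"fingers":0},{"x":6,"y":12,"z":0,"ax":0,"ay":0,"az":-5,"fingers":0},{"x":5,"y":13,"z":0,"ax":0,"ay":0,"az":-4,"fingers":0},{"x":4,"y":13,"z":0,"ax":0,"ay":0,"az":-4,"fingers":0},{"x":3,"y":14,"z":0,"ax":0,"ay":0,"az":-5,"fingers":0},{"x":1,"y":13,"z":0,"ax":0,"ay":0,"az":-4,"fingers":0},{"x":1,"y":14,"z":0,"ax":0,"ay":0,"az":-4,"fingers":0},{"x":0,"y":14,"z":0,"ax":0,"ay":0,"az":-5,"fingers":0}])

```text
t: 26.0
eef_pos: [0.6814, 0.0775, 0.2044]
tool_rot: [-0.0, 0.855, 0.518, -0.0]
contact_force: [0.7, 0.0, 0.1]
gripper_width: -0.002
grasp_force: 0.0
```

```bash
python3 - <<'E'
from wr import *
s,o=state(); print(s.round(4),np.round(o['q'],2),o['t'],o['gripper_width'])
c=bot.read_camera("top")["pixels"][...,::-1]; w=wrist("pics/w4.png",([.6836,.078,.115],[.4957,.1947,.155],[.627,.1405,.105]))["pixels"][...,::-1]
cv2.imwrite("pics/c4.png",np.vstack([w[:,:640],cv2.resize(c[90:250,180:436],(640,400))])[:,:][:, :][::1][:800][:,:] if 0 else cv2.resize(np.hstack([w,cv2.resize(c[90:250,180:436],(640,400))]),(800,250),interpolation=cv2.INTER_AREA))
E
```

```text
[ 0.6814  0.0775  0.2044 62.4288] [-0.74  0.62  0.84  1.56 -0.49  1.18 -0.29] 26.0 -0.001835621956640454
[324.  193.4]
[ 86.6 187.4]
[237.6 159.8]
```

View pics/c4.png

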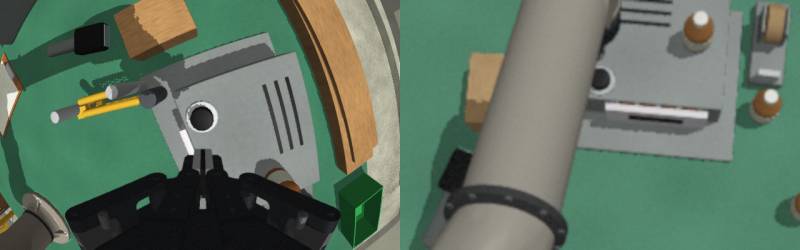

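The gate is folded and swung aside: mid at (86,189) and button at (323,189) in full-resolution wrist pixels, both as predicted. Now pressing.

jog_arm(rows=[{"x":1.5,"y":1.5,"z":20,"ax":0,"ay":0,"az":0,"fingers":0},{"x":0,"y":0,"z":20,"ax":0,"ay":0,"az":0,"fingers":0},{"x":0,"y":0,"z":20,"ax":0,"ay":0,"az":0,"fingers":0},{"x":0,"y":0,"z":15,"ax":0,"ay":0,"az":0,"fingers":0},{"x":0,"y":0,"z":8,"ax":0,"ay":0,"az":0,"fingers":0},{"x":0,"y":0,"z":2,"ax":0,"ay":0,"az":0,"fingers":0},{"x":0,"y":0,"z":2,"ax":0,"ay":0,"az":0,"fingers":0},{"x":0,"y":0,"z":2,"ax":0,"ay":0,"az":0,"fingers":0}])

```text
t: 26.9
eef_pos: [0.6838, 0.0781, 0.1165]
tool_rot: [0.0, 0.856, 0.517, 0.001]
contact_force: [-0.2, -0.1, 0.9]
gripper_width: 0.001
grasp_force: 0.0
```

jog_arm(rows=[{"x":0,"y":0,"z":2,"ax":0,"ay":0,"az":0,"fingers":0},{"x":0,"y":0,"z":2,"ax":0,"ay":0,"az":0,"fingers":0},{"x":0,"y":0,"z":2,"ax":0,"ay":0,"az":0,"fingers":0},{"x":0,"y":0,"z":2,"ax":0,"ay":0,"az":0,"fingers":0},{"x":0,"y":0,"z":2,"ax":0,"ay":0,"az":0,"fingers":0},{"x":0,"y":0,"z":0,"ax":0,"ay":0,"az":0,"fingers":0},{"x":0,"y":0,"z":0,"ax":0,"ay":0,"az":0,"fingers":0},{"x":0,"y":0,"z":0,"ax":0,"ay":0,"az":0,"fingers":0}])

```text
t: 27.7
eef_pos: [0.6833, 0.0781, 0.1058]
tool_rot: [0.0, 0.856, 0.517, 0.0]
contact_force: [0.1, 0.4, 0.5]
gripper_width: 0.002
grasp_force: 0.0
```

jog_arm(rows=[{"x":0,"y":0,"z":1,"ax":0,"ay":0,"az":0,"fingers":0},{"x":0,"y":0,"z":1,"ax":0,"ay":0,"az":0,"fingers":0},{"x":0,"y":0,"z":1,"ax":0,"ay":0,"az":0,"fingers":0},{"x":0,"y":0,"z":0,"ax":0,"ay":0,"az":0,"fingers":0},{"x":0,"y":0,"z":0,"ax":0,"ay":0,"az":0,"fingers":0},{"x":0,"y":0,"z":0,"ax":0,"ay":0,"az":0,"fingers":0},{"x":0,"y":0,"z":0,"ax":0,"ay":0,"az":0,"fingers":0},{"x":0,"y":0,"z":0,"ax":0,"ay":0,"az":0,"fingers":0}])

```text
t: 28.5
eef_pos: [0.6832, 0.0782, 0.1027]
tool_rot: [0.0, 0.856, 0.517, 0.0]
contact_force: [-0.3, -0.3, 0.2]
gripper_width: 0.002
grasp_force: 0.0
```

```bash
python3 - <<'E'
from wr import *
s,o=state(); print(s.round(4),np.round(o['contact_force'],1))
w=wrist("pics/w5.png",([.6836,.078,.115],[.6836,.078,.115]))["pixels"][...,::-1]; c=bot.read_camera("side")["pixels"][...,::-1]
cv2.imwrite("pics/c5.png",np.hstack([cv2.resize(w[100:400,150:450],(400,400)),cv2.resize(c[100:300,150:350],(400,400))]))
E
```

```text
[ 0.6832  0.0782  0.1027 62.2373] [-0.3 -0.3  0.2]
[325.9 239.9]
[325.9 239.9]
```

jog_arm(rows=[{"x":0,"y":0,"z":1,"ax":0,"ay":0,"az":0,"fingers":0},{"x":0,"y":0,"z":1,"ax":0,"ay":0,"az":0,"fingers":0},{"x":0,"y":0,"z":1,"ax":0,"ay":0,"az":0,"fingers":0},{"x":0,"y":0,"z":0,"ax":0,"ay":0,"az":0,"fingers":0},{"x":0,"y":0,"z":0,"ax":0,"ay":0,"az":0,"fingers":0},{"x":0,"y":0,"z":0,"ax":0,"ay":0,"az":0,"fingers":0},{"x":0,"y":0,"z":0,"ax":0,"ay":0,"az":0,"fingers":0},{"x":0,"y":0,"z":0,"ax":0,"ay":0,"az":0,"fingers":0}])

```text
t: 29.4
eef_pos: [0.6832, 0.0782, 0.0997]
tool_rot: [-0.0, 0.856, 0.517, 0.0]
contact_force: [-0.3, 0.7, -0.3]
gripper_width: 0.001
grasp_force: 0.0
```

```bash
python3 - <<'E'
from wr import *
w=wrist("pics/w6.png",([.6832,.0782,.115],))["pixels"][...,::-1]; c=bot.read_camera("side"); t=bot.read_camera("top")
print(proj(c,[[.6836,.078,.115],[.6832,.0782,.0997]]))
k=lambda im,s:cv2.resize(im,s,interpolation=3)
cv2.imwrite("pics/c6.png",np.vstack([np.hstack([k(w[140:340,220:420],(400,400)),k(c["pixels"][150:270,190:310,::-1],(400,400))]),k(t["pixels"][110:210,260:660,::-1],(800,200))]))
E
```

```text
[325.1 242. ]
[[242.39835662 209.84922323]
 [243.31546719 214.63782029]]
```

View pics/c6.png

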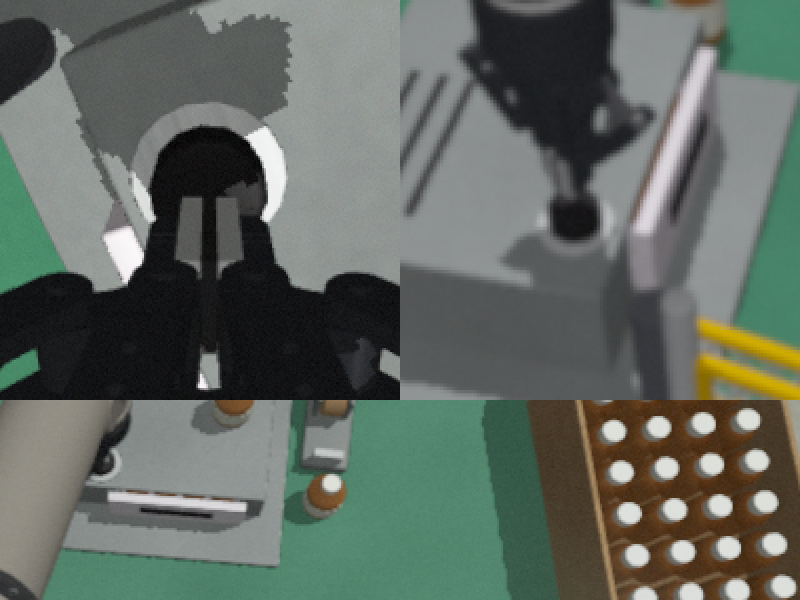

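The tips are still just above the button (button near (210,185) in the left crop), which matches the low z from triangulation. I'll keep going down in small steps.

jog_arm(rows=[{"x":0,"y":0,"z":1,"ax":0,"ay":0,"az":0,"fingers":0},{"x":0,"y":0,"z":1,"ax":0,"ay":0,"az":0,"fingers":0},{"x":0,"y":0,"z":1,"ax":0,"ay":0,"az":0,"fingers":0},{"x":0,"y":0,"z":0,"ax":0,"ay":0,"az":0,"fingers":0},{"x":0,"y":0,"z":0,"ax":0,"ay":0,"az":0,"fingers":0},{"x":0,"y":0,"z":0,"ax":0,"ay":0,"az":0,"fingers":0},{"x":0,"y":0,"z":0,"ax":0,"ay":0,"az":0,"fingers":0},{"x":0,"y":0,"z":0,"ax":0,"ay":0,"az":0,"fingers":0}])

```text
t: 30.35
eef_pos: [0.6832, 0.0782, 0.0967]
tool_rot: [-0.0, 0.856, 0.517, 0.0]
contact_force: [-1.2, 0.1, 0.2]
gripper_width: -0.0
grasp_force: 0.0
```

```bash
python3 - <<'E'
from wr import *
for z in (.115,.105,.095): wrist("pics/w7.png",([.6836,.078,z],[.6836-.025,.078,z]))
E
```

```text
[326. 244.]
[286.7 262.7]
[325.9 237.3]
[288.6 255.3]
[325.8 231.3]
[290.3 248.6]
```

jog_arm(rows=[{"x":0,"y":0,"z":1,"ax":0,"ay":0,"az":0,"fingers":0},{"x":0,"y":0,"z":1,"ax":0,"ay":0,"az":0,"fingers":0},{"x":0,"y":0,"z":1,"ax":0,"ay":0,"az":0,"fingers":0},{"x":0,"y":0,"z":0,"ax":0,"ay":0,"az":0,"fingers":0},{"x":0,"y":0,"z":0,"ax":0,"ay":0,"az":0,"fingers":0},{"x":0,"y":0,"z":0,"ax":0,"ay":0,"az":0,"fingers":0},{"x":0,"y":0,"z":0,"ax":0,"ay":0,"az":0,"fingers":0},{"x":0,"y":0,"z":0,"ax":0,"ay":0,"az":0,"fingers":0}])

```text
t: 31.3
eef_pos: [0.6832, 0.0781, 0.0937]
tool_rot: [-0.0, 0.856, 0.517, 0.0]
contact_force: [0.5, 0.4, 0.1]
gripper_width: -0.001
grasp_force: 0.0
```

The side view puts the physical tips about 14 mm above the reported TCP, so contact should come very soon.

jog_arm(rows=[{"x":0,"y":0,"z":1,"ax":0,"ay":0,"az":0,"fingers":0},{"x":0,"y":0,"z":1,"ax":0,"ay":0,"az":0,"fingers":0},{"x":0,"y":0,"z":1,"ax":0,"ay":0,"az":0,"fingers":0},{"x":0,"y":0,"z":0,"ax":0,"ay":0,"az":0,"fingers":0},{"x":0,"y":0,"z":0,"ax":0,"ay":0,"az":0,"fingers":0},{"x":0,"y":0,"z":0,"ax":0,"ay":0,"az":0,"fingers":0},{"x":0,"y":0,"z":0,"ax":0,"ay":0,"az":0,"fingers":0},{"x":0,"y":0,"z":0,"ax":0,"ay":0,"az":0,"fingers":0}])

```text
t: 32.1
eef_pos: [0.6832, 0.0782, 0.0907]
tool_rot: [0.0, 0.856, 0.517, 0.0]
contact_force: [-0.8, 0.4, -0.0]
gripper_width: -0.001
grasp_force: 0.0
```

```bash
python3 - <<'E'
from wr import *
a=cv2.imread("pics/side0.png").astype(int); c=bot.read_camera("side")["pixels"][...,::-1].astype(int)
# tray bright (near-white) pixels in both
for im in (a,c):
    m=(im.min(2)>185)[150:290,250:330]; y,x=np.nonzero(m); print(m.sum(),x.mean()+250,y.mean()+150)
s,o=state(); print(np.round(o['contact_force'],1))
E
```

```text
213 271.4413145539906 193.40845070422534
247 273.58704453441294 195.51821862348177
[0.8 0.1 1.1]
```

jog_arm(rows=[{"x":0,"y":0,"z":1,"ax":0,"ay":0,"az":0,"fingers":0},{"x":0,"y":0,"z":1,"ax":0,"ay":0,"az":0,"fingers":0},{"x":0,"y":0,"z":1,"ax":0,"ay":0,"az":0,"fingers":0},{"x":0,"y":0,"z":1,"ax":0,"ay":0,"az":0,"fingers":0},{"x":0,"y":0,"z":0,"ax":0,"ay":0,"az":0,"fingers":0},{"x":0,"y":0,"z":0,"ax":0,"ay":0,"az":0,"fingers":0},{"x":0,"y":0,"z":0,"ax":0,"ay":0,"az":0,"fingers":0},{"x":0,"y":0,"z":0,"ax":0,"ay":0,"az":0,"fingers":0}])

```text
t: 32.95
eef_pos: [0.6832, 0.0782, 0.0867]
tool_rot: [-0.0, 0.856, 0.517, 0.0]
contact_force: [-0.3, -0.3, -0.4]
gripper_width: -0.001
grasp_force: 0.0
```

```bash
python3 - <<'E'
from wr import *
c=bot.read_camera("side"); print(proj(c,[[.6832,.0782,.0867],[.6832,.0782,.105],[.6836,.078,.115],[.6836,.078,.095]]).round(1))
for im in (cv2.imread("pics/side0.png"),c["pixels"]):
    g=im[190:232:2,226:262:2].mean(2).astype(int); print("\n".join(str(190+2*i)+" "+" ".join("%3d"%v for v in r) for i,r in enumerate(g)),"\n")
E
```

```text
[[243.9 218.5]
 [243.1 213. ]
 [242.4 209.8]
 [243.4 216. ]]
190 135 134 134 132 133 134 135 135 135 136 136 136 136 138 139 140 140 141
192 136 135 134 132 134 135 136 135 134 135 137 137 137 138 138 139 138 139
194 134 135 135 133 134 135 135 135 135 135 136 137 137 138 138 139 138 139
196 133 134 134 133 134 135 134 135 136 137 136 137 139 139 137 139 139 139
198 134 134 133 131 133 135 134 135 137 137 137 138 139 139 139 139 140 141
200 135 136 134 133 135 134 134 136 137 137 137 137 138 138 139 139 139 139
202 134 135 135 135 135 135 136 136 136 138 137 138 138 138 139 138 139 139
204 135 135 135 136 136 136 136 134 132 136 137 139 140 139 140 140 140 139
206 136 135 135 135 135 131 114  99  90  96 113 134 139 140 141 141 141 135
208 135 135 135 135 129  94  60  49  47  48  60 104 137 141 140 141 141 125
210 136 136 137 136 108  56  46  47  49  50  48  66 140 148 140 140 139 107
212 136 138 139 140  97  50  52  55  56  56  54  54 133 168 145 141 132  94
214 137 137 141 160 111  54  56  60  60  62  58  45 124 178 155 141 120 100
216 138 138 148 177 127  46  54  61  63  59  42  27
[... 1454 characters left out ...]
 152 147 138  98
214 144 144 147 165 113  26  26  42  45  25  21  29 129 184 162 149 126 105
216 143 140 141 147 101  27  22  21  23  20  20  24 121 186 163 144 117 147
218 122 107 113 118  91  32  22  22  19  20  20  33 129 180 142 135 125 178
220  94  88  92 112 111  65  31  22  22  23  33  78 135 161 138 120 123 153
222  89  88  88 102 116 111  93  71  68  77  94 112 117 134 142 102 113 136
224  89  87  89  90 104 117 119 117 118 117 115 110 100 126 128  84 105 130
226  90  89  88  87  89  98 103 108 111 104  98  93  91 102 102  72 100 131
228  99  99  91  90  89  90  91  91  92  90  90  89  91  89  81  70  94 135
230 137 126  96  91  90  90  90  89  89  90  90  90  89  84  71  67  87 130
```

jog_arm(rows=[{"x":0,"y":0,"z":1,"ax":0,"ay":0,"az":0,"fingers":0},{"x":0,"y":0,"z":1,"ax":0,"ay":0,"az":0,"fingers":0},{"x":0,"y":0,"z":1,"ax":0,"ay":0,"az":0,"fingers":0},{"x":0,"y":0,"z":1,"ax":0,"ay":0,"az":0,"fingers":0},{"x":0,"y":0,"z":0,"ax":0,"ay":0,"az":0,"fingers":0},{"x":0,"y":0,"z":0,"ax":0,"ay":0,"az":0,"fingers":0},{"x":0,"y":0,"z":0,"ax":0,"ay":0,"az":0,"fingers":0},{"x":0,"y":0,"z":0,"ax":0,"ay":0,"az":0,"fingers":0}])

```text
t: 33.8
eef_pos: [0.6832, 0.0781, 0.0827]
tool_rot: [-0.0, 0.856, 0.517, -0.0]
contact_force: [-0.6, 0.0, 0.5]
gripper_width: 0.001
grasp_force: 0.0
```

jog_arm(rows=[{"x":0,"y":0,"z":1,"ax":0,"ay":0,"az":0,"fingers":0},{"x":0,"y":0,"z":1,"ax":0,"ay":0,"az":0,"fingers":0},{"x":0,"y":0,"z":1,"ax":0,"ay":0,"az":0,"fingers":0},{"x":0,"y":0,"z":1,"ax":0,"ay":0,"az":0,"fingers":0},{"x":0,"y":0,"z":0,"ax":0,"ay":0,"az":0,"fingers":0},{"x":0,"y":0,"z":0,"ax":0,"ay":0,"az":0,"fingers":0},{"x":0,"y":0,"z":0,"ax":0,"ay":0,"az":0,"fingers":0},{"x":0,"y":0,"z":0,"ax":0,"ay":0,"az":0,"fingers":0}])

```text
t: 34.6
eef_pos: [0.6833, 0.0782, 0.0788]
tool_rot: [0.0, 0.856, 0.517, 0.0]
contact_force: [-0.9, 0.2, 4.4]
gripper_width: 0.004
grasp_force: 2.2
```

```bash
python3 - <<'E'
from wr import *
c=bot.read_camera("side"); 
for im in (c["pixels"],):
    g=im[190:232:2,226:262:2].mean(2).astype(int); print("\n".join(str(190+2*i)+" "+" ".join("%3d"%v for v in r) for i,r in enumerate(g)),"\n")
m=(c["pixels"].min(2)>185)[150:290,250:330]; y,x=np.nonzero(m); print(m.sum(),x.mean()+250,y.mean()+150)
E
```

```text
190  34  32  32  32  32  31  32  27  30  30  30  36  90  96  65  65  69  86
192  33  32  31  30  29  32  29  27  31  30  29  53 122 108  65  61  65  70
194  45  42  34  30  32  32  32  28  31  28  27  56 124 105  65  56  51  62
196 110 109  77  34  30  33  30  30  29  29  32  46  87  75  53  37  35  44
198 139 137 109  45  32  29  31  27  29  29  33  33  38  45  37  33  34  46
200 140 140 130  79  38  39  32  29  29  30  31  29  30  33  34  33  49  98
202 140 140 139 122  80  84  44  33  29  30  30  30  32  32  42  76 117 138
204 141 141 141 135  98  86  63  47  32  32  31  33  38  63 104 134 145 144
206 142 141 141 139 106  92  88  86  47  31  32  51 101 131 143 146 147 141
208 141 141 141 140 117  95  84  97  57  32  31  76 137 146 146 147 147 129
210 141 142 143 143 135 103  81  99  67  33  30  75 155 156 146 147 144 112
212 143 143 145 153 130  85  80 100  75  34  26  45 144 175 152 147 138  99
214 142 144 145 161 120  45  54  90  88  47  23  31 130 184 162 147 125 106
216 136 134 131 126  85  26  25  49  60  32  20  28 125 186 162 144 117 147
218  99  95 100 115  91  32  21  20  24  20  21  40 141 181 141 135 125 178
220  89  89  92 112 112  67  33  24  23  23  35  78 136 161 138 120 123 153
222  89  88  89 102 117 112  92  71  67  77  94 112 117 134 141 102 112 135
224  90  88  88  91 103 116 119 117 117 117 115 109  99 110 120  83 105 130
226  91  91  89  89  90  97 105 109 110 105  98  93  91  90  90  72  99 132
228 123 121  94  89  90  90  91  92  92  91  90  90  90  87  78  69  94 135
230 146 125  94  90  90  90  90  91  90  90  91  90  89  84  71  67  87 132 

245 273.56734693877553 195.64081632653063
```

Contact at last, 4.4 N and the button moving. Pressing on.

jog_arm(rows=[{"x":0,"y":0,"z":1,"ax":0,"ay":0,"az":0,"fingers":0},{"x":0,"y":0,"z":1,"ax":0,"ay":0,"az":0,"fingers":0},{"x":0,"y":0,"z":1,"ax":0,"ay":0,"az":0,"fingers":0},{"x":0,"y":0,"z":1,"ax":0,"ay":0,"az":0,"fingers":0},{"x":0,"y":0,"z":0,"ax":0,"ay":0,"az":0,"fingers":0},{"x":0,"y":0,"z":0,"ax":0,"ay":0,"az":0,"fingers":0},{"x":0,"y":0,"z":0,"ax":0,"ay":0,"az":0,"fingers":0},{"x":0,"y":0,"z":0,"ax":0,"ay":0,"az":0,"fingers":0}])

```text
t: 35.45
eef_pos: [0.6834, 0.0781, 0.0747]
tool_rot: [0.0, 0.856, 0.517, 0.0]
contact_force: [0.3, 0.2, 4.2]
gripper_width: 0.005
grasp_force: 1.7
```

```bash
cat > tray.py <<'E'
from wr import *
c=bot.read_camera("side")["pixels"]; m=(c.min(2)>185)[150:290,250:330]; y,x=np.nonzero(m); print("tray",m.sum(),x.mean()+250,y.mean()+150)
E
python3 tray.py
```

```text
tray 513 294.270955165692 198.4074074074074
```

The tray sprang out (its bright panel moved from x 271 to 294 in the side view). Lifting away.

jog_arm(rows=[{"x":0,"y":0,"z":-5,"ax":0,"ay":0,"az":0,"fingers":0},{"x":0,"y":0,"z":-10,"ax":0,"ay":0,"az":0,"fingers":0},{"x":0,"y":0,"z":-20,"ax":0,"ay":0,"az":0,"fingers":0},{"x":0,"y":0,"z":-30,"ax":0,"ay":0,"az":0,"fingers":0},{"x":0,"y":0,"z":-30,"ax":0,"ay":0,"az":0,"fingers":0},{"x":0,"y":0,"z":-30,"ax":0,"ay":0,"az":0,"fingers":0},{"x":0,"y":0,"z":-30,"ax":0,"ay":0,"az":0,"fingers":0},{"x":0,"y":0,"z":0,"ax":0,"ay":0,"az":0,"fingers":0}])

```text
t: 36.3
eef_pos: [0.6853, 0.0775, 0.2348]
tool_rot: [0.001, 0.856, 0.517, 0.003]
contact_force: [0.4, -0.5, 0.4]
gripper_width: 0.003
grasp_force: 0.0
```

jog_arm(rows=[{"x":0,"y":0,"z":-20,"ax":0,"ay":0,"az":0,"fingers":0},{"x":0,"y":0,"z":0,"ax":0,"ay":0,"az":0,"fingers":0},{"x":0,"y":0,"z":0,"ax":0,"ay":0,"az":0,"fingers":0},{"x":0,"y":0,"z":0,"ax":0,"ay":0,"az":0,"fingers":0},{"x":0,"y":0,"z":0,"ax":0,"ay":0,"az":0,"fingers":0},{"x":0,"y":0,"z":0,"ax":0,"ay":0,"az":0,"fingers":0},{"x":0,"y":0,"z":0,"ax":0,"ay":0,"az":0,"fingers":0},{"x":0,"y":0,"z":0,"ax":0,"ay":0,"az":0,"fingers":0}])

```text
t: 37.1
eef_pos: [0.6831, 0.0781, 0.2495]
tool_rot: [-0.0, 0.856, 0.517, -0.0]
contact_force: [-0.2, 1.5, -0.9]
gripper_width: -0.003
grasp_force: 0.0
```

```bash
python3 tray.py; python3 - <<'E'
from wr import *
a=cv2.imread("pics/side0.png"); C=bot.read_camera("side"); c=C["pixels"][...,::-1]
P=[.6836,.078,.108]; print("button",proj(C,[P]).round(1)); print(a[204:226:2,242].mean(1).astype(int),c[204:226:2,242].mean(1).astype(int))
for n,u0 in (("home",.022),("out",-.048)):
    t=-.11; q=np.array([u0,-.02]); R2=np.array([[np.cos(t),-np.sin(t)],[np.sin(t),np.cos(t)]]); print(n,proj(C,[[*(R2@q+[.6127,.0113]),.080]]).round(1))
y,x=np.nonzero((c.min(2)>185)[150:290,250:330]); print(np.c_[x+250,y+150].min(0),np.c_[x+250,y+150].max(0))
yy,xx=np.nonzero((a.min(2)>185)[150:290,250:330]); print(np.c_[xx+250,yy+150].min(0),np.c_[xx+250,yy+150].max(0))
w=wrist("pics/w8.png",([.4957,.1947,.155],[.597,.167,.155],[.627,.1405,.105]))["pixels"]
v=cv2.cvtColor(w,cv2.COLOR_RGB2HSV); ym=((v[...,0]>18)&(v[...,0]<32)&(v[...,1]>180)&(v[...,2]>120)).astype(np.uint8)
n,l,st,ce=cv2.connectedComponentsWithStats(ym); print([(s[:5].tolist(),k.round().tolist()) for s,k in zip(st[1:],ce[1:]) if s[4]>60])
# bystanders: shift of patches in side view
for nm,(x0,y0,x1,y1) in dict(b1=(264,124,292,165),b2=(334,114,360,160),tape=(370,150,420,200),parcel=(190,275,270,340),scanner=(268,320,362,395)).items():
    r=cv2.matchTemplate(c[y0-8:y1+8,x0-8:x1+8],a[y0:y1,x0:x1],cv2.TM_CCOEFF_NORMED); _,mx,_,lo=cv2.minMaxLoc(r); print(nm,round(mx,3),lo[0]-8,lo[1]-8)
E
```

```text
tray 488 294.1086065573771 198.60040983606558
button [[242.7 212. ]]
[132  90  47  49  56  60  63  37  19  64 125] [137  92  48  51  59  64  65  37  23  68 129]
home [[274.1 190.6]]
out [[305.1 195.5]]
[268 170] [329 256]
[261 166] [288 219]
[114.9 181.5]
[197.4 154.9]
[250.1 157.2]
[([147, 144, 91, 41, 1595], [185.0, 164.0]), ([0, 347, 22, 20, 61], [10.0, 359.0])]
b1 0.986 0 0
b2 1.0 0 0
tape 0.999 0 0
parcel 0.843 0 0
scanner 0.713 0 0
```

```bash
python3 - <<'E'
from wr import *
a=cv2.imread("pics/side0.png"); c=bot.read_camera("side")["pixels"][...,::-1]
for p in ((268,160,292,195),(274,164,290,180)):
    x0,y0,x1,y1=p; r=cv2.matchTemplate(c[150:260,262:350],a[y0:y1,x0:x1],cv2.TM_CCOEFF_NORMED); _,mx,_,lo=cv2.minMaxLoc(r); print("panel",round(mx,3),lo[0]+262-x0,lo[1]+150-y0)
w=cv2.imread("pics/w8.png"); 
m=((w.min(2)>165)&(w.max(2).astype(int)-w.min(2)<25)).astype(np.uint8); m[:100]=0;m[260:]=0;m[:,300:]=0
n,l,st,ce=cv2.connectedComponentsWithStats(m); print([(s[:5].tolist(),k.round().tolist()) for s,k in zip(st[1:],ce[1:]) if s[4]>40])
d=np.abs(a.astype(int)-c).max(2)>40; n,l,st,ce=cv2.connectedComponentsWithStats(d[270:,180:370].astype(np.uint8)); print([s.tolist() for s in st[1:] if s[4]>60])
b=[cv2.cvtColor(x,cv2.COLOR_BGR2HSV)[320:400,260:365,1] for x in (a,c)]; r=cv2.phaseCorrelate(*[x.astype(float) for x in b]); print(r)
E
```

```text
panel 0.744 30 5
panel 0.727 30 3
[([192, 144, 18, 12, 129], [200.0, 150.0]), ([26, 147, 21, 41, 408], [33.0, 163.0]), ([0, 154, 8, 37, 109], [2.0, 174.0]), ([109, 174, 13, 17, 156], [115.0, 182.0]), ([252, 205, 48, 20, 162], [277.0, 215.0]), ([287, 216, 13, 33, 194], [295.0, 227.0]), ([240, 219, 27, 41, 392], [253.0, 239.0]), ([266, 225, 15, 15, 169], [273.0, 232.0]), ([278, 251, 14, 9, 109], [285.0, 255.0])]
[[99, 0, 58, 26, 1011], [57, 12, 25, 44, 804], [82, 18, 52, 59, 701], [95, 58, 34, 35, 652], [130, 81, 60, 49, 1146], [68, 85, 16, 26, 94]]
((-0.06316354903186294, 0.19346921047507948), 1.0731922050506317)
```

```bash
python3 -c "
from station import bot
print(bot.hand_in())"
```

```text
the job is handed in; nothing more can be done
None
```

The job is handed in: the gate is folded flat and swung to its stop, the tray has sprung out (about 70 mm by the side camera), the button is back up, and image checks showed no shift in the right-hand bottles, tape, parcel or scanner (the bottle on the roof was not checked).

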